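# Take the spare cutter off its keeper peg and fit it on the key machine

## Robot

A 6-joint arm with a two-finger parallel gripper is mounted at the origin on the work surface. World frame = base frame: x ahead of the robot, y to its left, z up, the work surface at z = 0. Lengths are in m, angles in rad, forces in N, time in s.
With the tool pointing down it reaches from about 0.4 to 0.825 m from the base axis. Payload 7 kg.
Tool frame: the origin (TCP) lies at the centre of the arm's flange, where the gripper is bolted on; the fingertips stand 178 mm ahead of it and the grasp point (between the pads) lies 159 mm ahead of it; z points along the fingers, y is the direction in which the jaws open and shut (so a half turn about z gives the same grasp; the last joint's range is limited). The gripper opens to 88 mm and grips with 3 to 60 N. Pads are 19 mm wide; open, the fingers measure 130 mm over their backs; the gripper's body (78 mm by 193 mm) begins 47 mm behind the grasp point.
Start: joints at [1.473, 0.359, 0.012, 0, -1.224, -0.288], TCP at [0.254, 0.625, 0.405] pointing down, gripper open.
Joint ranges: [-3.07, 3.07], [-1.43, 2.12], [-1.02, 1.25], [-3.03, 1.67], [-3.05, -0], [-3.03, 3.03]. Speed limits (rad/s): [2.39, 2.39, 3.01, 3.14, 3.14, 3.14].

## Interface

Orientations are given as [roll, pitch, yaw] about the fixed x, y, z axes, in that order (R = Rz(yaw) Ry(pitch) Rx(roll)).
In Python, from station import arm gives the robot as it stands.
- The arm moves only by the shell command python3 -m handwheel 'ROWS' [OPENING] [FORCE]. ROWS is JSON, a list of rows, each a list of 4 numbers: the shift along the world's x, y, z in cm, then the turn about the world's z in rad. In form: [[dx, dy, dz, yaw], ...]. A call has 1 to 20 rows; each row shifts and turns the commanded pose from where the row before left it; what a row does not reach is not made up. A row lasts 1/10 s, in which the tool goes at most 50 mm and 8.59 degrees, less where a joint would pass 70% of its speed; a pose out of reach is approached as far as the arm can. A call is refused whole if a number of a shift passes 5 or a number of a turn 0.15, either way. A call with a gripper value outside its range is refused whole. OPENING is the closure, from 0 (fully open) to 1 (shut), set as the call begins (- or left out, the last holds). The fingers move at their own pace and stop on an object; FORCE is the grip in N (left out, the last holds). Time passes only in rows, so rows that do not move let the fingers close. It gives the time, the measured TCP pose, the force and the opening at its end, in the units of the state.
- arm.get_state(): the state, without advancing time (a new reading comes with each control period).
- arm.grab_frame(name): name is "scene" or "top"; returns a dict with "image" (480x640x3 uint8, red, green, blue), "depth" (480x640 float32, m along the optical axis (not along the pixel's ray), 0 where there is no reading), "vfov" (degrees; the focal length in pixels is half the picture's height over the tangent of half this angle, whatever the lens; pixels are square), "cx", "cy" (the principal point, pixels), "k1" (the pictures are not rectified: a ray, as slopes to the right and down, at radius r is drawn at 1 + k1 r^2 times it, then the intrinsics apply), "rvec" (rotation vector, rad) and "tvec" (3), from world to camera coordinates, as OpenCV has them. Camera axes: x right, y down, z forward; pixel columns grow to the right and rows downward; lengths in m; the calibration is good to about 2 mm. A picture is of the moment at which its call begins.
- arm.job_done(): hands the job in, once; it reports no verdict.
The state is a dict: "t": time; "q": joint angles; "qd": joint speeds; "joint_efforts": joint torques, N m; "eef_pos": TCP position; "ee_rot": TCP orientation; "force": force on the tool from outside, world axes, zero at the start; "moment": the same for the moment, N m; "width": finger opening in m.
Only numpy, scipy, OpenCV 4.12 (cv2) and the standard library are available. Lean on these libraries where they do the work, as an engineer would, in place of code of your own. Each camera call takes 0.05 s, during which the arm holds its last target.

## Task

Put the large toothed cutter on the key-copying machine: press down the sprung keeper on the peg it hangs from, draw the cutter off the rack past the keeper, and slide it onto the machine's bare spindle until it sits flat against the shoulder, then let go of it. Work gently: do not drag the cutter against a raised keeper, lean hard on the peg or jam the cutter on the spindle, do not let the cutter fall, and leave the other wheels and the nut on the machine where they are.

Things in the scene. Friction and masses are not known exactly. Their poses are not given: they have to be found in the camera images.
- cutter: Large toothed steel cutter, a flat wheel 80 mm across, 10 mm thick, 22 mm bore (mouths chamfered 1.5 mm), 0.2-0.45 kg. Hangs on any one of the rack's 3 pegs, bore's top on the peg's top (4 mm loose up and down), slides freely along it; its middle starts 10-22 mm behind the keeper's nose. Origin: bore centre, mid-thickness; x: the wheel's axis. Both flat faces are free to grip.
- small_cutter: Smaller toothed wheel, about 55 mm across, 8 mm thick, on another peg; it stays there. Origin: bore centre.
- brush_wheel: Round grey brush wheel, about 65 mm across, 16 mm thick, on another peg; it stays there. Origin: bore centre.
- rack: Low rack: open frame with a white board 360 mm wide and 50 mm high across its top (top edge 174 mm above the bench), with three level steel pegs towards the robot side, 18 mm thick, 118 mm long, axis 150 mm up, 110 mm apart. Fixed. Origin: on the bench below the middle of the board's front face; x: from the peg ends into the board; y: along it to the left. Over 20 N bends a peg or keeper.
- peg1 (a point): Point on the top line of the peg at the rack's +y end (159 mm above the bench), right under the rear edge of its keeper's raised nose and 80 mm out from the board; the peg's free end is 38 mm further out. Axes as the rack's: x along the peg towards the board, z up.
- peg2 (a point): The same point on the middle peg.
- peg3 (a point): The same point on the peg at the rack's -y end.
- keeper1 (a joint): Sprung keeper of peg1: 7 mm wide steel pawl in the peg's top, pivoted 26 mm nearer the free end than its nose. At 0 rad the nose stands 7 mm above the peg with its steep side to the board: the wheel cannot pass, pulling only locks it. Pressed down on the nose it sinks into the peg: 2 N at first, 6.5 N (9 N with friction) when flush (0.28 rad, stop 0.296); let go, it springs back.
- keeper2 (a joint): The same on peg2. A fingertip kept on the nose, close against the wheel's front face, holds a keeper down while the wheel is drawn over it; the bore's chamfer rides over a nose up to about 1 mm above the peg's top, not more.
- keeper3 (a joint): The same on peg3. While it sinks, a keeper's nose moves 1 mm towards the board, so the wheel must stand a little clear of it until it is down.
- spindle (a point): On the machine's spindle axis, in the plane of the shoulder, 172 mm above the bench. x: along the level spindle from its free end into the machine; z up. From the shoulder outwards: 20 mm thick seat 20 mm long, cone to 13 mm over 6 mm, 12 mm threaded end 26 mm long (the cutter can hang there). Seated, the cutter's centre is 5 mm in front of this point. Fixed. Pushes over 25 N mar it.
- machine: Key-copying machine, 280 x 250 mm, fixed. Origin: under its base; x as the spindle's. The shoulder is the end of a 29 mm thick collar 41 mm long, then a 52 mm quill; the head begins 85 mm behind the shoulder, 205 mm high. The vice carriage under the spindle is up to 118 mm high, the knob of a lever at the -y side 170 mm.
- nut: Steel hex nut, 19 mm, lying on the front of the machine's base. Leave it.
Things that resemble listed ones, but are neither listed nor needed, are in the scene too. Leave any pink look-alike of the cutter alone.

How it is judged:
By the outcome, as a careful person would: the job done as asked, in the order asked, and still so for the second after the job is handed in, with the robot touching nothing.
It also fails if it takes over 64 s, if anything falls off the work surface, if the arm or the gripper's body presses on something with over 40 N, if the wrist force passes 120 N, or if a joint passes its speed limit or range.

## Working session

There is one attempt and no reset: what is moved stays moved. The work goes in short steps, Python scripts to look and compute and a shell command to move; the robot and the scene stay as the last step left them, time stands still between calls to the robot, and variables do not carry over. Pictures are saved under pics/ and viewed, and the job is handed in when it is done.

```bash
ls; mkdir -p pics; cat > h.py <<'E'
import numpy as np, cv2, pickle
from station import arm
def grab(n):
    return arm.grab_frame(n)
def K(f):
    fl=240/np.tan(np.radians(f["vfov"])/2); return fl
def ray(f,u,v):
    fl=K(f); R,_=cv2.Rodrigues(np.array(f["rvec"],float)); t=np.array(f["tvec"],float)
    C=-R.T@t
    d=np.array([(u-f["cx"])/fl,(v-f["cy"])/fl]); s=d.copy()
    for _ in range(30): s=d/(1+f["k1"]*(s@s))
    return C,R.T@np.array([s[0],s[1],1.0])
def onz(f,u,v,z):
    C,d=ray(f,u,v); return C+d*(z-C[2])/d[2]
def dep(f,u,v):
    C,d=ray(f,u,v); z=f["depth"][int(round(v)),int(round(u))]; return C+d*z
def proj(f,P):
    R,_=cv2.Rodrigues(np.array(f["rvec"],float)); p=R@np.array(P)+np.array(f["tvec"])
    s=p[:2]/p[2]; s=s*(1+f["k1"]*(s@s)); return s*K(f)+[f["cx"],f["cy"]]
def tri(f1,p1,f2,p2):
    C1,d1=ray(f1,*p1);C2,d2=ray(f2,*p2)
    A=np.stack([d1,-d2],1); s=np.linalg.lstsq(A,C2-C1,rcond=None)[0]
    a=C1+s[0]*d1;b=C2+s[1]*d2
    return (a+b)/2,np.linalg.norm(a-b)
def save(f,n,crop=None,sc=1):
    im=f["image"][:,:,::-1]
    if crop: x0,y0,x1,y1=crop; im=im[y0:y1,x0:x1]
    if sc!=1: im=cv2.resize(im,None,fx=sc,fy=sc,interpolation=cv2.INTER_CUBIC)
    cv2.imwrite("pics/"+n+".png",im)
E
python3 - <<'E'
from h import *
for n in("scene","top"):
    f=grab(n); save(f,n+"0"); pickle.dump(f,open(n+"0.pkl","wb"))
    C,d=ray(f,320,240); print(n,C,d,f["vfov"],f["k1"],f["cx"],f["cy"])
print(arm.get_state())
E
```

```text
pics
scene [0.9740505  0.71184924 0.86742591] [-0.41977134 -0.64422253 -0.63948475] 55.16786753680271 -0.03674376110618562 319.80280534035796 246.01091357401907
top [0.29389195 0.00524364 1.32041603] [ 0.17033203 -0.00193509 -0.98541323] 51.01782383277147 0.013925351970631357 316.6344869937742 238.31683603526474
{'t': 0.1, 'q': array([ 1.47311466e+00,  3.59337224e-01,  1.11409817e-02, -3.04687525e-04,
       -1.22409496e+00, -2.88116937e-01]), 'qd': array([-0.00091599, -0.00216822,  0.00072122,  0.00140275,  0.0001904 ,
       -0.00147525]), 'joint_efforts': array([-7.59246705e-04, -5.84166920e+01,  2.93751025e+01,  7.01555058e+00,
        1.01212136e-02, -5.85136172e-05]), 'eef_pos': array([0.25392973, 0.62523102, 0.40379852]), 'ee_rot': array([ 3.14007800e+00, -1.50172367e-04, -3.85902236e-01]), 'force': array([-0.18110248, -0.02014805, -0.47583641]), 'moment': array([-0.01412496,  0.00187204, -0.01223624]), 'width': 0.0879105842877703}
```

View pics/scene0.png

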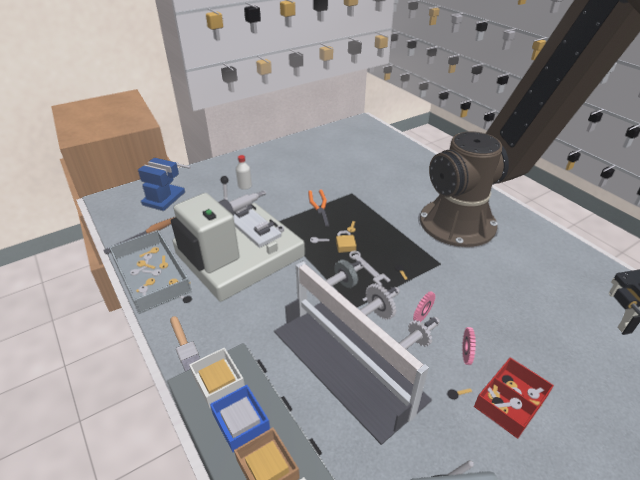

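View pics/top0.png

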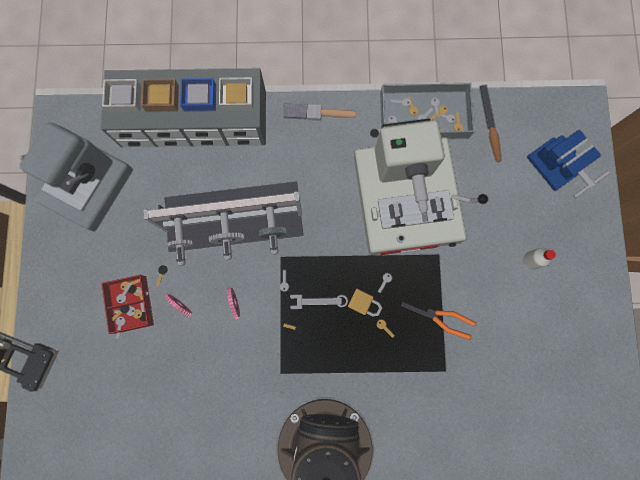

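```bash
python3 - <<'E'
from h import *
s=pickle.load(open("scene0.pkl","rb"));t=pickle.load(open("top0.pkl","rb"))
save(s,"s_rack",(310,230,490,380),4.4)
save(t,"t_rack",(140,175,310,275),4.6)
save(s,"s_mach",(170,150,310,290),4.2)
save(t,"t_mach",(345,110,500,260),4)
E
```

```text
(no output)
```

View pics/s_rack.png

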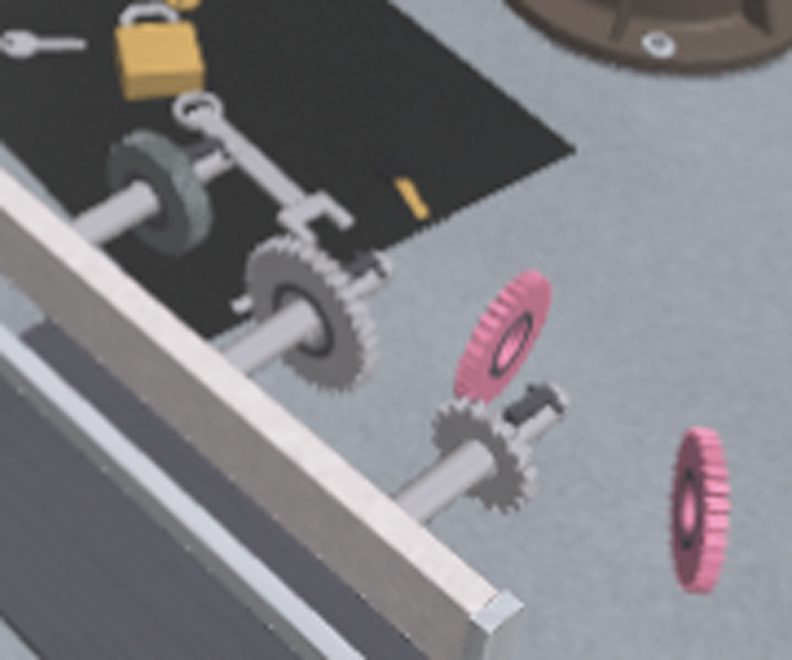

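View pics/t_rack.png

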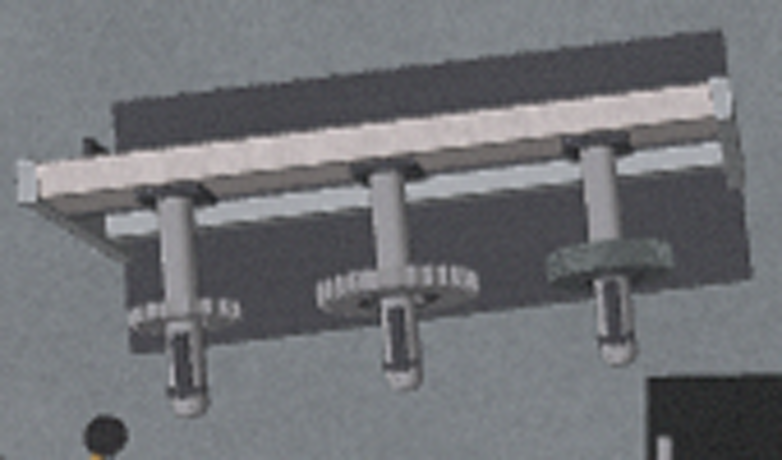

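View pics/s_mach.png

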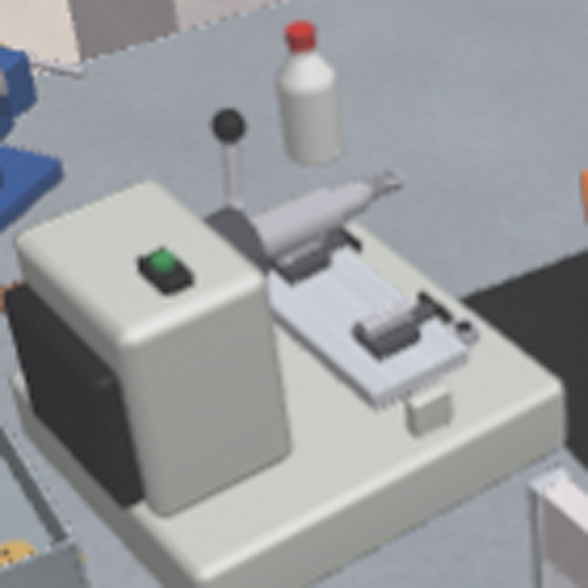

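View pics/t_mach.png

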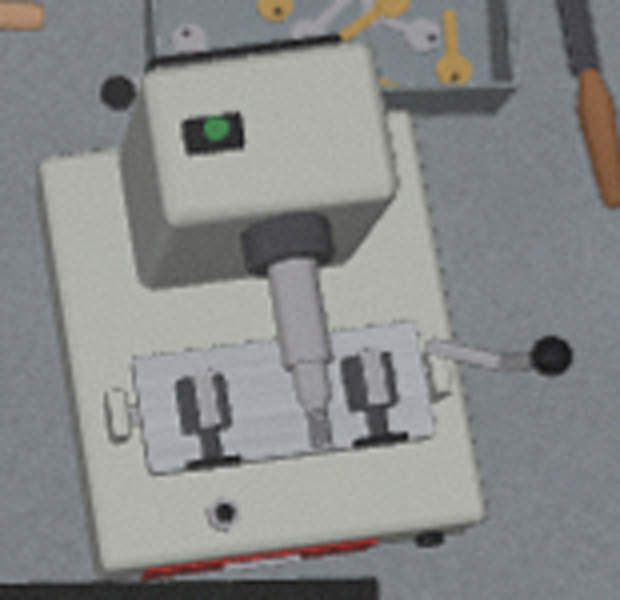

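Candidates: the large grey toothed wheel on the middle peg (scene 378,301; top 226,240), the smaller grey wheel at the +y end (scene 421,334; top 180,245), the grey-green brush at the −y end (scene 346,272; top 273,233), and pink look-alikes on the bench (scene 424,307 and 469,345). The crops show that the large steel cutter is the middle one, so it's on peg2. The spindle is bare and ends at about (397,180) in the scene crop.

```bash
cat >> h.py <<'E'
def cloud(f,box):
    x0,y0,x1,y1=box; P=[];U=[]
    for v in range(y0,y1):
        for u in range(x0,x1):
            if f["depth"][v,u]>0: P.append(dep(f,u,v));U.append((u,v))
    return np.array(P),np.array(U)
E
python3 - <<'E'
from h import *
s=pickle.load(open("scene0.pkl","rb"));t=pickle.load(open("top0.pkl","rb"))
P,U=cloud(t,(140,175,310,275))
b,_=cloud(t,(300,300,310,310)); print("mat z",b[:,2].mean(),b[:,2].std())
m=(P[:,2]>.168)&(P[:,2]<.182)
Q=P[m]; 
# board top
c=cv2.fitLine(Q[:,:2].astype(np.float32),cv2.DIST_HUBER,0,.001,.001).ravel(); print("board",c,len(Q),Q[:,2].mean(),Q.min(0),Q.max(0))
P2,U2=cloud(s,(290,220,490,420)); 
b,_=cloud(s,(300,240,310,245)); print("scene bench z",b[:,2].mean(),b[:,2].std())
m=(P2[:,2]>.168)&(P2[:,2]<.180)
Q=P2[m]; c=cv2.fitLine(Q[:,:2].astype(np.float32),cv2.DIST_HUBER,0,.001,.001).ravel(); print("board s",c,len(Q),Q.min(0),Q.max(0))
np.save("Pt.npy",P);np.save("Ps.npy",P2)
# rack frame render: height map
import math
for nm,X in(("t",P),("s",P2)):
    X=X[(X[:,2]>.10)&(X[:,2]<.2)]
    im=np.zeros((500,800,3),np.uint8)
    for p in X:
        c_=int((0.45-p[1])*1600);r=int((0.75-p[0])*1600)
        col=cv2.applyColorMap(np.uint8([[min(255,max(0,(p[2]-.1)*2550))]]),cv2.COLORMAP_JET)[0,0]
        cv2.circle(im,(c_,r),1,col.tolist(),-1)
    cv2.imwrite(f"pics/hm_{nm}.png",im)
E
```

```text
mat z 0.005017150786550268 0.0038412814985516273
board [ 0.10843036 -0.994104    0.57631063  0.25513694] 1475 0.1730486966563028 [0.48774415 0.05090273 0.16801233] [0.60853806 0.41473708 0.18195053]
scene bench z 0.019728844717439218 0.026492369750832967
board s [ 0.126903   -0.9919151   0.5918002   0.16345032] 1782 [0.48824947 0.05332331 0.16800929] [0.61274567 0.41772748 0.17997371]
```

View pics/hm_t.png

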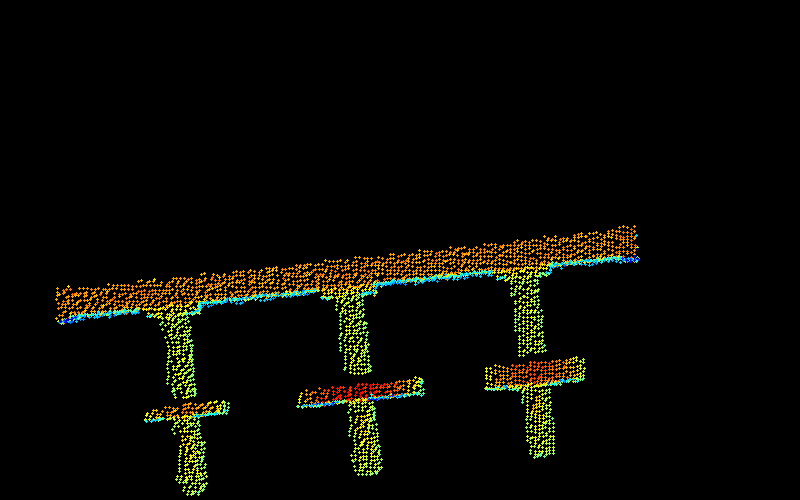

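View pics/hm_s.png

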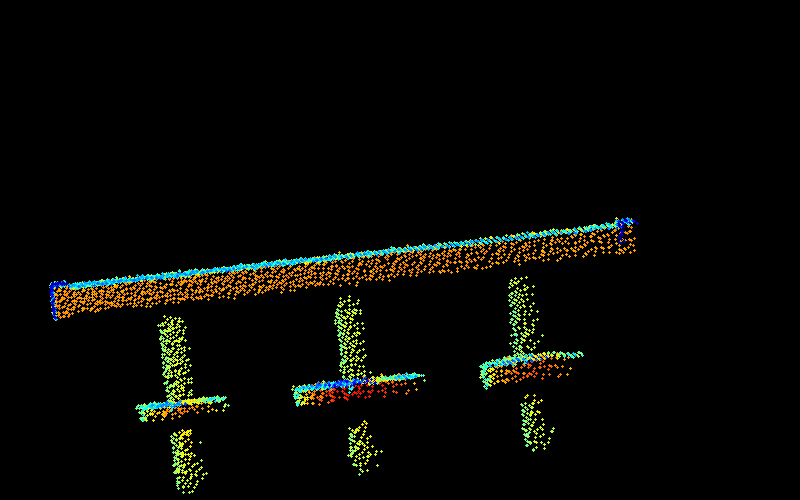

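```bash
python3 - <<'E'
from h import *
for nm in("Pt","Ps"):
    P=np.load(nm+".npy")
    T=P[(P[:,2]>.169)&(P[:,2]<.178)&(P[:,1]>.04)]
    # board: robust line
    B=[]
    for lab in range(1):
        sel=T[(T[:,0]>.55-.13*(T[:,1]-.25)+ .0)]
        c=cv2.fitLine(sel[:,:2].astype(np.float32),cv2.DIST_HUBER,0,.0005,.0005).ravel()
    th=np.arctan2(c[0],-c[1]) if c[1]<0 else np.arctan2(-c[0],c[1])
    print(nm,"board th",th,c,len(sel),sel[:,2].mean())
    ex=np.array([np.cos(th),np.sin(th)]);ey=np.array([-np.sin(th),np.cos(th)])
    a=sel[:,:2]@ex; b=sel[:,:2]@ey; print(" board x pct",np.percentile(a,[1,50,99]),"y",b.min(),b.max())
    a=P[:,:2]@ex; b=P[:,:2]@ey
    np.save(nm+"ab.npy",np.c_[a,b,P[:,2]])
    x0=np.percentile(a[(np.isin(P[:,0],sel[:,0]))],1)
    for k in range(3):
        yc=(b[np.isin(P[:,0],sel[:,0])].min()+b[np.isin(P[:,0],sel[:,0])].max())/2+.11*(1-k)
        m=(np.abs(b-yc)<.016)&(P[:,2]>.138)&(P[:,2]<.165)&(a<x0-.02)
        q=P[m]; cc=cv2.fitLine(q[:,:2].astype(np.float32),cv2.DIST_HUBER,0,.0005,.0005).ravel()
        aa=a[m];bb=b[m]
        print(" peg",k+1,"n",m.sum(),"b lo/mid/hi",np.percentile(bb,[3,50,97]),"a min",np.percentile(aa,1),"ang",np.arctan(cc[1]/cc[0]),"ztop",np.percentile(q[:,2],95))
        w=(np.abs(b-yc)<.05)&(P[:,2]>.165)&(a<x0-.02)
        print("   wheel a",np.percentile(a[w],[3,50,97]),"b",b[w].min(),b[w].max(),"z",P[w,2].max())
E
```

```text
Pt board th 0.10890671 [ 0.10869154 -0.99407554  0.57860243  0.23370431] 1138 0.172755954935031
 board x pct [0.59131799 0.60057245 0.6102328 ] y -0.013336687611036482 0.35212583790055846
 peg 1 n 292 b lo/mid/hi [0.26961364 0.27650716 0.28773763] a min 0.4745827835801341 ang 0.10507414 ztop 0.1626023756022256
   wheel a [0.50511567 0.52504028 0.5302853 ] b 0.2583755001473354 0.299129626169684 z 0.17894862777563292
 peg 2 n 265 b lo/mid/hi [0.16052437 0.16779124 0.178252  ] a min 0.4748727354026671 ang 0.101393506 ztop 0.16239065391275495
   wheel a [0.50495202 0.52417105 0.53066189] b 0.1342877606962293 0.2052010389397357 z 0.19248271666030758
 peg 3 n 259 b lo/mid/hi [0.05069087 0.05903111 0.06867755] a min 0.4743288186029396 ang 0.10480509 ztop 0.16231116611153001
   wheel a [0.50420055 0.5244342  0.53249959] b 0.032027946468713646 0.08674483083952744 z 0.1856136146813605
Ps board th 0.11171134 [ 0.11147913 -0.9937668   0.57992727  0.25791848] 1399 0.17259579627329696
 board x pct [0.59477772 0.60535875 0.61432159] y -0.013839123093130982 0.3523366739430467
 peg 1 n 377 b lo/mid/hi [0.26740409 0.28236989 0.29215599] a min 0.4795743565935134 ang 0.09407258 ztop 0.16334764709879185
   wheel a [0.51229755 0.53087541 0.53384478] b 0.2578042155398626 0.29946424146252876 z 0.17637401552657062
 peg 2 n 286 b lo/mid/hi [0.15779461 0.17241257 0.18238033] a min 0.478505928707163 ang 0.09099586 ztop 0.16295387481858212
   wheel a [0.52305369 0.53240054 0.53501731] b 0.13203251693134133 0.20377262046307648 z 0.18953719501412514
 peg 3 n 265 b lo/mid/hi [0.04773372 0.06377528 0.07320183] a min 0.47987152706594344 ang 0.11544194 ztop 0.16320530884276066
   wheel a [0.52255765 0.53226124 0.53728577] b 0.03363893895362559 0.08470745848709771 z 0.18083089788402495
```

```bash
python3 - <<'E'
from h import *
s=pickle.load(open("scene0.pkl","rb"));t=pickle.load(open("top0.pkl","rb"))
T=np.load("Ptab.npy");S=np.load("Psab.npy")
for X in(T,S):
    w=(np.abs(X[:,1]-.169)<.03)&(X[:,2]>.177)&(X[:,2]<.2)&(X[:,0]<.56); print("cutter top a",np.percentile(X[w,0],[5,50,95]),w.sum())
for n,f,box in(("t",t,(345,110,500,260)),("s",s,(170,150,310,290))):
    P,U=cloud(f,box); np.save("M"+n+".npy",P)
    X=P[(P[:,2]>.09)]
    im=np.zeros((600,700,3),np.uint8)
    for p in X:
        c_=int((0.05-p[1])*1800);r=int((0.80-p[0])*1800)
        col=cv2.applyColorMap(np.uint8([[min(255,max(0,(p[2]-.09)*2000))]]),cv2.COLORMAP_JET)[0,0]
        cv2.circle(im,(c_,r),1,col.tolist(),-1)
    cv2.imwrite(f"pics/hmM_{n}.png",im)
E
```

```text
cutter top a [0.52133877 0.52546252 0.5304626 ] 102
cutter top a [0.52369791 0.53096046 0.53462146] 141
```

View pics/hmM_t.png

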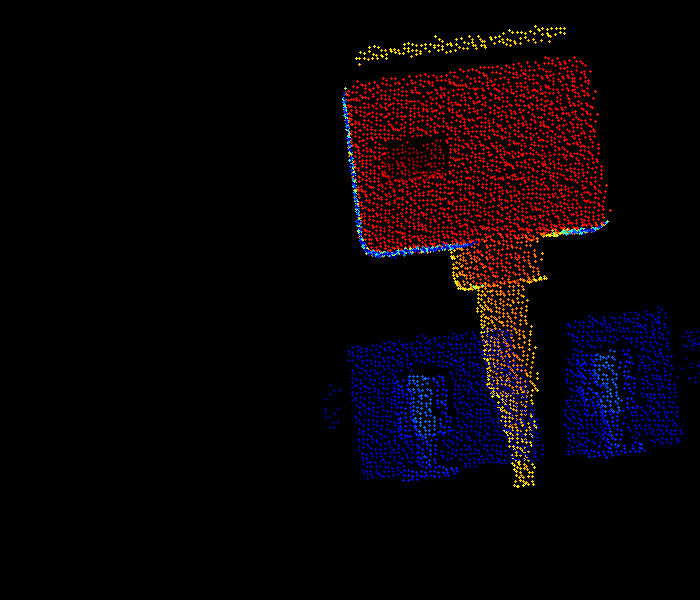

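View pics/hmM_s.png

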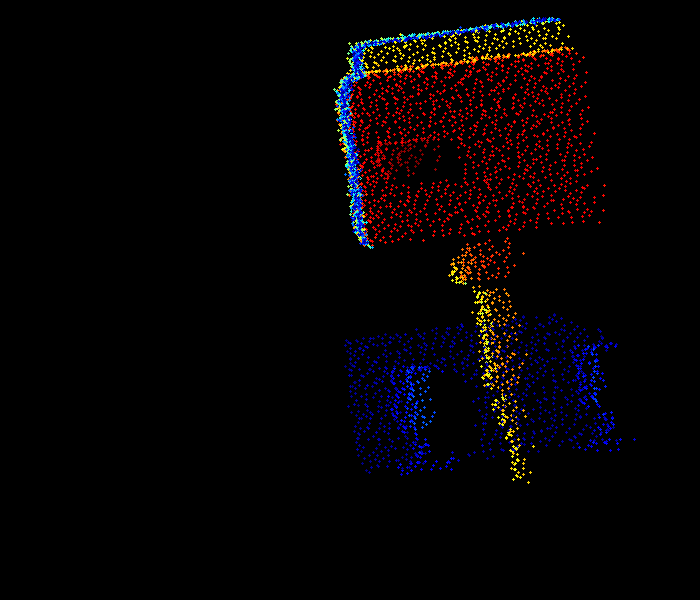

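```bash
python3 - <<'E'
from h import *
from scipy.optimize import least_squares
for n in"ts":
    P=np.load("M"+n+".npy")
    # strip near spindle
    yl=lambda x:-.2315-(.67-x)*(-.1) 
    m=(P[:,2]>.140)&(P[:,2]<.20)&(P[:,0]>.525)&(P[:,0]<.642)&(np.abs(P[:,1]-(-.2305-(.60-P[:,0])*.1))<.03)
    Q=P[m]
    def res(p):
        phi,y0,z0,dr=p
        d=np.array([np.cos(phi),np.sin(phi)]); a=Q[:,0]*d[0]+Q[:,1]*d[1]
        l=-Q[:,0]*d[1]+Q[:,1]*d[0]-y0
        rr=np.hypot(l,Q[:,2]-z0)
        # two-radius: collar free radius by section edges fit below
        return rr
    def cost(p):
        phi,y0,z0,a0=p
        d=np.array([np.cos(phi),np.sin(phi)]); a=(Q[:,0]*d[0]+Q[:,1]*d[1])-a0
        rr=np.hypot(-Q[:,0]*d[1]+Q[:,1]*d[0]-y0,Q[:,2]-z0)
        # profile: a=0 shoulder, a>0 into machine
        prof=np.interp(a,[-.052,-.026,-.0255,-.020,-.0005,.0005,.041],[.006,.006,.0065,.010,.010,.0145,.0145])
        k=a<.040
        return np.where(k,rr-prof,0)
    for a00 in(.54,.55,.56,.57):
        r=least_squares(cost,[.12,-.17,.172,a00],loss="soft_l1",f_scale=.001,x_scale=[.01,.001,.001,.001],diff_step=1e-3)
        print(n,r.x,r.cost*1e6,len(Q))
    phi,y0=r.x[:2]
    d=np.array([np.cos(phi),np.sin(phi)]);a=Q[:,:2]@d;l=-Q[:,0]*d[1]+Q[:,1]*d[0]-y0
    for e in np.arange(a.min(),a.max(),.005):
        k=(a>=e)&(a<e+.005)
        if k.sum()>4: print("%.3f %d lo %.4f hi %.4f ztop %.4f"%(e,k.sum(),*np.percentile(l[k],[4,96]),np.percentile(Q[k,2],85)))
    print("amin",a.min())
E
```

```text
t [ 0.13419674 -0.3121438   0.17223604  0.54533431] 314.07247655023036 517
t [-0.09811043 -0.18194937  0.1641041   0.55013459] 200.85085536789467 517
t [ 0.09859717 -0.2923738   0.17238416  0.55693895] 332.76647561672297 517
t [ 0.10152013 -0.29338161  0.17365497  0.57235586] 646.2242734635283 517
0.503 14 lo -0.0054 hi 0.0047 ztop 0.1786
0.508 12 lo -0.0065 hi 0.0038 ztop 0.1785
0.513 13 lo -0.0053 hi 0.0043 ztop 0.1791
0.518 10 lo -0.0043 hi 0.0041 ztop 0.1795
0.523 11 lo -0.0064 hi 0.0049 ztop 0.1780
0.528 14 lo -0.0071 hi 0.0056 ztop 0.1788
0.533 25 lo -0.0098 hi 0.0077 ztop 0.1822
0.538 18 lo -0.0078 hi 0.0082 ztop 0.1832
0.543 14 lo -0.0067 hi 0.0082 ztop 0.1824
0.548 20 lo -0.0094 hi 0.0091 ztop 0.1815
0.553 32 lo -0.0118 hi 0.0119 ztop 0.1861
0.558 26 lo -0.0104 hi 0.0134 ztop 0.1865
0.563 28 lo -0.0110 hi 0.0134 ztop 0.1878
0.568 27 lo -0.0094 hi 0.0126 ztop 0.1874
0.573 25 lo -0.0126 hi 0.0131 ztop 0.1878
0.578 26 lo -0.0113 hi 0.0141 ztop 0.1880
0.583 29 lo -0.0121 hi 0.0140 ztop 0.1872
0.588 25 lo -0.0107 hi 0.0141 ztop 0.1864
0.593 26 lo -0.0103 hi 0.0142 ztop 0.1869
0.5
[... 721 characters left out ...]
top 0.1773
0.549 9 lo -0.0012 hi 0.0085 ztop 0.1800
0.554 11 lo -0.0055 hi 0.0084 ztop 0.1807
0.559 14 lo -0.0035 hi 0.0119 ztop 0.1808
0.564 14 lo -0.0027 hi 0.0105 ztop 0.1802
0.569 9 lo 0.0016 hi 0.0129 ztop 0.1838
0.574 18 lo -0.0026 hi 0.0167 ztop 0.1851
0.579 20 lo -0.0013 hi 0.0149 ztop 0.1850
0.584 18 lo -0.0013 hi 0.0175 ztop 0.1852
0.589 22 lo -0.0026 hi 0.0172 ztop 0.1845
0.594 21 lo -0.0007 hi 0.0156 ztop 0.1856
0.599 17 lo -0.0002 hi 0.0170 ztop 0.1847
0.604 23 lo -0.0016 hi 0.0165 ztop 0.1851
0.609 19 lo -0.0024 hi 0.0174 ztop 0.1845
0.614 20 lo 0.0008 hi 0.0181 ztop 0.1844
0.619 21 lo 0.0000 hi 0.0179 ztop 0.1847
0.624 15 lo 0.0016 hi 0.0192 ztop 0.1839
amin 0.5189393821670492
```

```bash
python3 - <<'E'
from h import *
from scipy.optimize import least_squares
for n in"ts":
    P=np.load("M"+n+".npy")
    H=P[(P[:,2]>.198)&(P[:,2]<.212)][:,:2].astype(np.float32)
    print(n,"head",cv2.minAreaRect(H),len(H))
    # front edge points of head: per-y-bin min x
    e=[];
    for y in np.arange(-.27,-.16,.004):
        k=(H[:,1]>=y)&(H[:,1]<y+.004)
        if k.sum()>5: e.append((np.percentile(H[k,0],3),y+.002))
    e=np.array(e); print(" front edge slope -> phi",-np.polyfit(e[:,1],e[:,0],1)[0])
    e=[]
    for x in np.arange(.68,.74,.004):
        k=(H[:,0]>=x)&(H[:,0]<x+.004)
        if k.sum()>5: e.append((x+.002,np.percentile(H[k,1],98),np.percentile(H[k,1],2)))
    e=np.array(e); print(" side slopes",np.polyfit(e[:,0],e[:,1],1)[0],np.polyfit(e[:,0],e[:,2],1)[0])
    C=P[(P[:,2]>.088)&(P[:,2]<.102)&(P[:,0]<.62)]
    print(" carriage",cv2.minAreaRect(C[:,:2].astype(np.float32)))
t=pickle.load(open("top0.pkl","rb"))
g=cv2.cvtColor(t["image"],cv2.COLOR_RGB2GRAY)
for v in range(184,224,4): print(v,g[v,408:438])
E
```

```text
t head ((0.7019626498222351, -0.215570867061615), (0.12299209088087082, 0.13816507160663605), 6.746187686920166) 2232
 front edge slope -> phi 0.08849920750838605
 side slopes 0.11873540601560036 0.12564914567129895
 carriage ((0.580452561378479, -0.24779343605041504), (0.07816750556230545, 0.23868902027606964), 5.626041412353516)
s head ((0.7088474035263062, -0.21263232827186584), (0.11579754203557968, 0.14133335649967194), 8.759751319885254) 1236
 front edge slope -> phi 0.11391259554506429
 side slopes 0.11359043419361169 0.10869660015616986
 carriage ((0.5695667862892151, -0.2543187737464905), (0.6328179240226746, 0.10392780601978302), 77.984619140625)
184 [176 179 176 181 165 127 137 149 152 159 154 153 152 150 151 139 115 122
 171 177 175 173 179 174 178 176 175 177 178 178]
188 [173 175 177 173 180 142 130 142 154 151 157 155 154 149 152 150 133 111
 128 170 179 174 175 177 175 179 177 177 174 180]
192 [177 176 176 177 179 182 126 129 147 152 156 154 157 157 152 151 148 128
 106 164 144 158 141 151 153 150 162 162 165 168]
196 [170 170 163 170 165 172 152 123 132 151 153 151 154 154 154 153 150 141
 123 127 164 170 170 172 170 171 172 167 160 163]
200 [162 161 164 164 165 164 167 136 124 138 150 133 125 136 127 137 135 118
  86 104 148 172  93  65  66  71  80 119 154 157]
204 [163 163 164 166 165 169 168 168 169 169 137 139 156 154 151 154 154 146
 110 154 169 170 125  73  70  71  72  82 139 158]
208 [166 165 160 164 165 165 165 166 163 168 172 135 142 154 153 150 154 150
 136 112 161 174 177 112  76  69  76  72  90 152]
212 [173 171 171 171 173 171 171 171 174 168 169 170 171 134 142 121 111 107
 104 154 164 161 163 165 100  78  87  86  64  68]
216 [166 165 167 163 160 168 162 163 164 165 167 164 168 172 118 109 109 113
 118 118 163 169 166 164 167 164 164 171 149  88]
220 [161 161 163 162 163 167 165 165 164 165 168 167 167 171 145 109 127 114
 120 103 157 174 175 172 175  92  32  32  39  39]
```

```bash
python3 - <<'E'
from h import *
t=pickle.load(open("top0.pkl","rb"))
p=[(419.6,188),(420,192),(420.7,196),(422,204),(423,208),(424.5,216),(424.7,220)]
X=np.array([onz(t,u,v,.172) for u,v in p]);print(X)
k=np.polyfit(X[:,0],X[:,1],1);print("slope",k,np.arctan(k[0]))
for v in(201.5,202.5,221,222,223): print(v,onz(t,423,v,.172))
# peg2 mid in top: 
g=cv2.cvtColor(t["image"],cv2.COLOR_RGB2GRAY)
for v in (214,218,222,226,230,244,248,252): print(v,g[v,214:240])
for u in(423,424,425,426): print(u,g[214:232,u])
E
```

```text
[[ 0.61320684 -0.2333414   0.172     ]
 [ 0.60347778 -0.23380878  0.172     ]
 [ 0.59376481 -0.23497688  0.172     ]
 [ 0.57442456 -0.23706833  0.172     ]
 [ 0.56478257 -0.23892496  0.172     ]
 [ 0.54559843 -0.2414586   0.172     ]
 [ 0.53606647 -0.24144256  0.172     ]]
slope [ 0.11646322 -0.30436031] 0.11594090429987412
201.5 [ 0.58040498 -0.23970244  0.172     ]
202.5 [ 0.57799692 -0.23958267  0.172     ]
221 [ 0.53374941 -0.23737711  0.172     ]
222 [ 0.53137389 -0.23725843  0.172     ]
223 [ 0.52900002 -0.23713982  0.172     ]
214 [ 88  78  87  80  67  44 115 153 151 149 151 138 111  87  87 101 106 120
 143 170 176 171 172 175 171 174]
218 [172 172 170 171 174 171 139 152 149 152 152 146 122  89 136 141 135 119
  98  85  84  92  91  90  93  93]
222 [ 73  73  69  73  70  71  67 154 154 151 148 147 130 105  81  76  78  74
  73  76  76  70  76  71  77  75]
226 [ 75  71  76  75  77  75  68  99 150 153 151 148 139 112  93  76  69  72
  77  77  74  75  75  74  74  73]
230 [ 76  74  74  75  73  73  71  77 156 149 151 155 143 128 101  71  73  74
  75  73  78  71  71  73  73  76]
244 [ 70  73  72  71  72  69  69  78  65 158  85  67  73  57 128 108  77  90
  91  90 107 124 130 132 131 130]
248 [127 125 128 127 123 125 132 131 129 138 140  77  74  59 100 116  84 122
 133 135 132 127 127 129 128 127]
252 [128 127 130 129 131 133 131 134 124 124 161  81  72  74  85 123  95  95
 127 124 129 130 130 129 131 128]
423 [110 108 109 112 112 102 109 112 140 123 179 180 176 177 177 177 176 178]
424 [131 111 109 110 109 114 127 111 132 125 180 176 174 179 176 176 177 178]
425 [131 109 113 110 116 113 114 128 124 138 181 178 175 175 175 176 176 179]
426 [107 105 118 102 108 110 120 151 119 139 178 175 176 180 175 177 175 178]
```

```bash
python3 -m handwheel '[[2.1,-3.3,0,-0.09],[2.1,-3.3,0,-0.09],[2.1,-3.3,0,-0.09],[2.1,-3.3,0,-0.09],[2.1,-3.3,0,-0.09],[2.1,-3.3,0,-0.09],[2.1,-3.3,0,-0.09],[2.1,-3.3,0,-0.09],[2.1,-3.3,0,-0.09],[2.1,-3.3,0,-0.09],[2.1,-3.3,0,-0.09],[2.1,-3.3,0,-0.09],[0,0,0,0],[0,0,0,0],[0,0,0,0]]' 0.5 20
python3 - <<'E'
from h import *
for n in("scene","top"):
    f=grab(n);pickle.dump(f,open(n+"1.pkl","wb"))
    save(f,n+"1")
s=arm.get_state();print(s["eef_pos"],s["ee_rot"],s["force"],s["width"],s["t"])
E
```

```text
t: 1.6
eef_pos: [0.5058, 0.2297, 0.4045]
ee_rot: [3.141, -0.0, -1.465]
force: [0.3, 0.4, -0.1]
width: 0.0438
[0.50560326 0.23017473 0.4045825 ] [ 3.14148113e+00  1.23409948e-05 -1.46411359e+00] [-0.34206314 -0.27642177 -0.04787399] 0.04360494350997171 1.7
```

View pics/scene1.png

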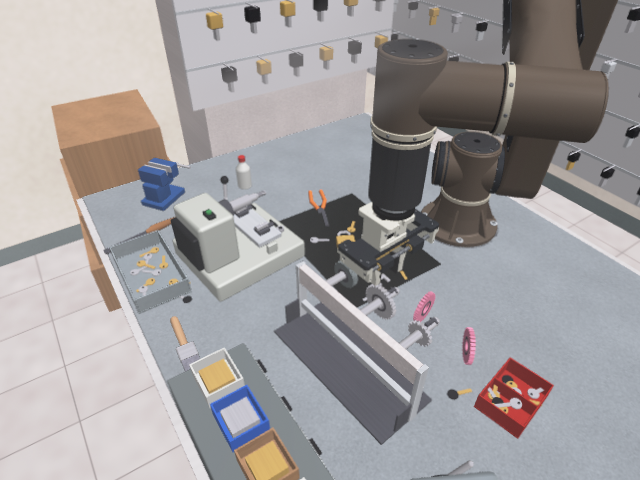

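View pics/top1.png

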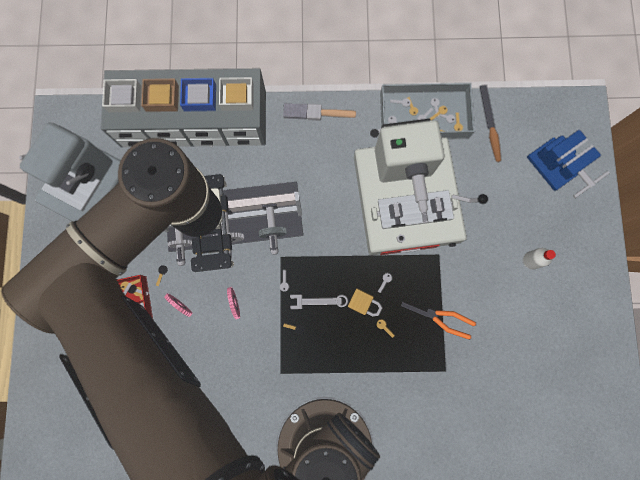

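```bash
python3 -m handwheel '[[0,-0.45,-0.8,0],[0,0,-0.8,0],[0,0,-0.8,0],[0,0,-0.8,0],[0,0,0,0]]'
python3 - <<'E'
from h import *
f=grab("scene");pickle.dump(f,open("scene2.pkl","wb"))
save(f,"s2",(310,210,460,330),5)
s=arm.get_state();print(s["eef_pos"],s["force"])
e=s["eef_pos"]; ax=np.array([np.cos(.108),np.sin(.108),0])
for w in(-.022,.022): print(proj(f,e+ax*w-[0,0,.178]))
E
```

```text
t: 2.2
eef_pos: [0.5057, 0.2247, 0.371]
ee_rot: [3.139, -0.001, -1.466]
force: [0.4, 0.5, -0.6]
width: 0.0441
[0.50589684 0.22481115 0.37181179] [-0.25650708 -0.13291084 -0.05437568]
[389.19760448 280.57150931]
[374.02739923 290.33068241]
```

View pics/s2.png

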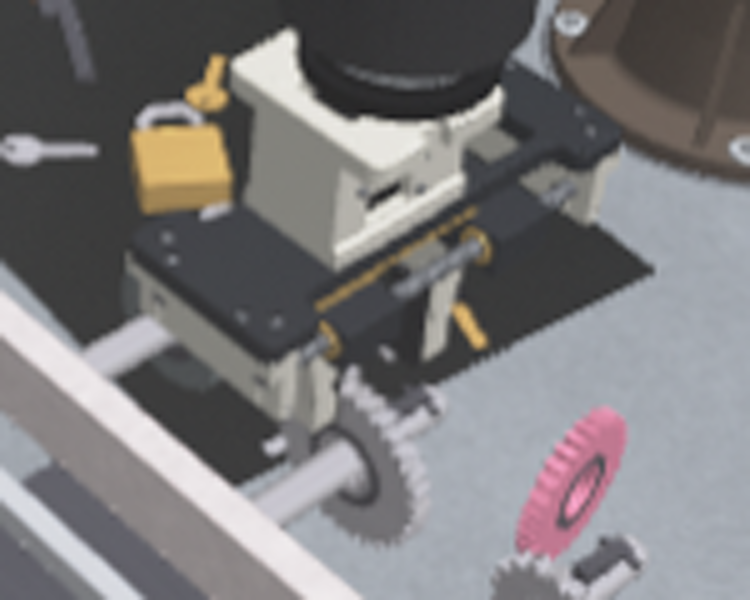

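```bash
python3 -m handwheel '[[0,0.05,-0.6,0],[0,0,-0.6,0],[0,0,-0.6,0],[0,0,-0.35,0],[0,0,0,0]]'
python3 -m handwheel '[[0,0,0,0],[0,0,0,0],[0,0,0,0],[0,0,0,0],[0,0,0,0]]' 0.95 5
```

```text
t: 2.75
eef_pos: [0.5059, 0.2252, 0.3505]
ee_rot: [3.141, -0.001, -1.466]
force: [-0.0, -0.3, -0.8]
width: 0.0435
t: 3.25
eef_pos: [0.506, 0.2254, 0.3513]
ee_rot: [-3.142, 0.0, -1.466]
force: [-1.5, -0.8, 0.6]
width: 0.0101
```

```bash
python3 - <<'E'
from h import *
t=pickle.load(open("top0.pkl","rb"));g=cv2.cvtColor(t["image"],cv2.COLOR_RGB2GRAY)
for v in range(234,262): 
    u=224.5+(v-215)*.14
    p=onz(t,u,v,.163); a=p[0]*.99408+p[1]*.10869; print(v,g[v,int(u)-5:int(u)+6],round(a,4),round(-p[0]*.10869+p[1]*.99408,4))
E
python3 -m handwheel '[[0,0,0,0],[0,0,0,0],[0,0,0,0]]' 0.81 5
```

```text
234 [143 141 144 145 136 132 138 149 122 114 140] 0.5323 0.1633
235 [140 145 145 145 139 130 138 148 124 110 140] 0.5299 0.1632
236 [138 143 142 143 133 125 131 138 115 110 138] 0.5275 0.1631
237 [121 109 114 112  98  81  96 101  84  93  94] 0.5251 0.163
238 [86 82 85 81 86 87 78 74 82 80 76] 0.5227 0.1629
239 [ 73  89 100 110 107 115  98  86 109  97  61] 0.5203 0.1628
240 [160 158 154 150 142 126  94 101 113  74  56] 0.5179 0.1627
241 [154 142 134 106 117 124  99  70  68  73  90] 0.5155 0.1626
242 [157  97  70  70  59 125 101  86  80  88  79] 0.5131 0.1624
243 [163  93  75  73  59 132 103  75  72  81  78] 0.5107 0.1623
244 [158  85  67  73  57 128 108  77  90  91  90] 0.5083 0.1622
245 [162 118  74  71  65 113 107  91 137 137 132] 0.5059 0.1621
246 [146 118  73  70  61 116 111  86 128 134 130] 0.5035 0.162
247 [139 121  70  71  59  95 110  88 124 129 129] 0.5011 0.1619
248 [140  77  74  59 100 116  84 122 133 135 132] 0.4987 0.1618
249 [143  75  68  67  97 113  94 103 131 129 128] 0.4963 0.1617
250 [158  83  65  74  93 120  95 103 119 122 131] 0.4939 0.1616
251 [158  79  70  72  76 124  96  91 125 123 127] 0.4915 0.1615
252 [161  81  72  74  85 123  95  95 127 124 129] 0.4891 0.1614
253 [146  95  69  71  65  88  71  88 127 130 129] 0.4868 0.1613
254 [ 73  73  67  76  66  82  79  89 129 131 132] 0.4844 0.1612
255 [ 94  89  91  83 131 104  89 127 126 125 131] 0.482 0.1611
256 [141 152 158 148 137 108  84 127 130 129 130] 0.4796 0.1609
257 [153 135 154 150 134 111  87 130 125 123 124] 0.4773 0.1608
258 [149 151 150 141 119  97 103 131 127 121 124] 0.4749 0.1607
259 [136 131 116 107 106  95 128 132 126 119 127] 0.4725 0.1606
260 [127 121 119 120 132 130 130 129 132 130 127] 0.4701 0.1605
261 [131 130 128 129 127 131 128 125 129 131 130] 0.4678 0.1604
t: 3.55
eef_pos: [0.506, 0.2254, 0.3512]
ee_rot: [3.142, -0.0, -1.466]
force: [-0.4, 0.5, -0.0]
width: 0.0162
```

```bash
python3 -m handwheel '[[0,0,-0.3,0],[0,0,-0.3,0],[0,0,-0.2,0],[0,0,-0.1,0],[0,0,0,0]]'
python3 -m handwheel '[[0,0,-0.1,0],[0,0,-0.1,0],[0,0,0,0]]'
```

```text
t: 4.05
eef_pos: [0.5063, 0.2254, 0.3424]
ee_rot: [-3.141, 0.0, -1.466]
force: [0.8, -0.8, 2.2]
width: 0.0167
t: 4.35
eef_pos: [0.5064, 0.2255, 0.3406]
ee_rot: [-3.14, 0.0, -1.466]
force: [3.8, -0.9, 5.3]
width: 0.0167
```

```bash
python3 -m handwheel '[[0,0,-0.1,0],[0,0,-0.1,0],[0,0,0,0]]'
python3 -m handwheel '[[0,0,-0.05,0],[0,0,0,0]]'
```

```text
t: 4.65
eef_pos: [0.5066, 0.2255, 0.3388]
ee_rot: [-3.14, 0.0, -1.466]
force: [2.8, -0.4, 5.6]
width: 0.0167
t: 4.85
eef_pos: [0.5066, 0.2256, 0.3384]
ee_rot: [-3.14, 0.0, -1.465]
force: [3.4, -1.2, 5.7]
width: 0.0167
```

```bash
python3 -m handwheel '[[0,0,-0.05,0],[0,0,0,0]]'
python3 -m handwheel '[[0,0,-0.05,0],[0,0,0,0]]'
python3 -m handwheel '[[0,0,-0.05,0],[0,0,0,0]]'
```

```text
t: 5.05
eef_pos: [0.5066, 0.2255, 0.338]
ee_rot: [-3.139, 0.001, -1.465]
force: [3.4, -0.7, 6.6]
width: 0.0165
t: 5.25
eef_pos: [0.5067, 0.2255, 0.3375]
ee_rot: [-3.139, 0.001, -1.465]
force: [3.7, -1.0, 6.4]
width: 0.0165
t: 5.45
eef_pos: [0.5067, 0.2255, 0.3373]
ee_rot: [-3.139, 0.001, -1.465]
force: [2.7, -1.5, 8.7]
width: 0.0165
```

```bash
python3 -m handwheel '[[0,0,-0.05,0],[0,0,0,0]]'
python3 -m handwheel '[[0,0,0,0]]'
```

```text
t: 5.65
eef_pos: [0.5067, 0.2256, 0.3372]
ee_rot: [-3.139, 0.001, -1.465]
force: [0.8, -2.3, 11.2]
width: 0.0166
t: 5.75
eef_pos: [0.5067, 0.2255, 0.3372]
ee_rot: [-3.139, 0.001, -1.465]
force: [0.9, -1.6, 12.4]
width: 0.0166
```

```bash
python3 -m handwheel '[[0,0,0,0],[0,0,0,0],[0,0,0,0],[0,0,0,0]]' 0.95 20
python3 - <<'E'
from h import *
f=grab("scene");save(f,"s3",(310,210,460,330),5)
E
```

```text
t: 6.15
eef_pos: [0.5059, 0.2254, 0.3371]
ee_rot: [-3.141, 0.001, -1.465]
force: [-2.7, -1.2, 14.2]
width: 0.0098
```

View pics/s3.png

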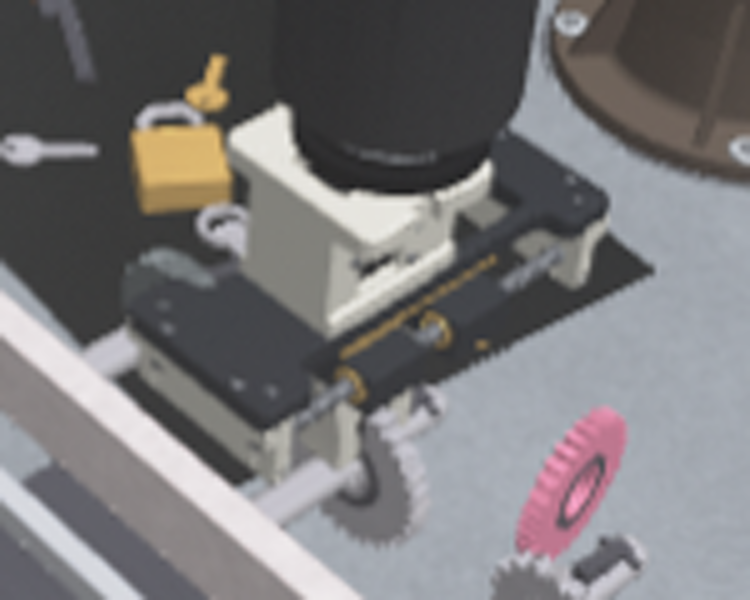

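```bash
python3 -m handwheel '[[-0.2,-0.021,0.02,0],[-0.2,-0.021,0,0],[-0.1,-0.011,0,0],[0,0,0,0]]'
python3 -m handwheel '[[-0.15,-0.016,0,0],[-0.15,-0.016,0,0],[0,0,0,0]]'
```

```text
t: 6.6
eef_pos: [0.5022, 0.2255, 0.3373]
ee_rot: [-3.137, 0.002, -1.465]
force: [5.5, -0.2, 6.8]
width: 0.01
t: 6.9
eef_pos: [0.4992, 0.2252, 0.3374]
ee_rot: [-3.137, 0.002, -1.465]
force: [6.3, -0.1, 6.2]
width: 0.0096
```

```bash
python3 -m handwheel '[[0,0,-0.04,0],[0,0,0,0]]'
python3 -m handwheel '[[-0.1,-0.011,0,0],[-0.1,-0.011,0,0],[0,0,0,0]]'
```

```text
t: 7.1
eef_pos: [0.4993, 0.2253, 0.3373]
ee_rot: [-3.137, 0.002, -1.465]
force: [4.7, 0.8, 9.1]
width: 0.01
t: 7.4
eef_pos: [0.4976, 0.2251, 0.3374]
ee_rot: [-3.136, 0.002, -1.465]
force: [8.3, -0.5, 7.1]
width: 0.01
```

```bash
python3 -m handwheel '[[-0.1,-0.011,-0.02,0],[0,0,0,0]]'
python3 -m handwheel '[[-0.1,-0.011,0,0],[0,0,0,0]]'
```

```text
t: 7.6
eef_pos: [0.4968, 0.2251, 0.3374]
ee_rot: [-3.135, 0.002, -1.465]
force: [8.1, -0.2, 8.6]
width: 0.0097
t: 7.8
eef_pos: [0.4958, 0.225, 0.3374]
ee_rot: [-3.135, 0.002, -1.465]
force: [7.7, -1.1, 8.7]
width: 0.0096
```

```bash
python3 -m handwheel '[[-0.1,-0.011,0,0],[-0.1,-0.011,0,0],[0,0,0,0]]'
python3 -m handwheel '[[-0.1,-0.011,0,0],[-0.1,-0.011,0,0],[0,0,0,0]]'
```

```text
t: 8.1
eef_pos: [0.4937, 0.2247, 0.3374]
ee_rot: [-3.135, 0.002, -1.465]
force: [6.9, -0.3, 9.6]
width: 0.01
t: 8.4
eef_pos: [0.4917, 0.2245, 0.3374]
ee_rot: [-3.136, 0.002, -1.465]
force: [7.0, -2.0, 9.7]
width: 0.0099
```

```bash
python3 -m handwheel '[[-0.15,-0.016,0,0],[-0.15,-0.016,0,0],[-0.15,-0.016,0,0],[-0.15,-0.016,0,0],[0,0,0,0]]'
python3 -m handwheel '[[-0.2,-0.022,0,0],[-0.2,-0.022,0,0],[-0.2,-0.022,0,0],[0,0,0,0]]'
```

```text
t: 8.9
eef_pos: [0.4855, 0.2237, 0.3374]
ee_rot: [-3.136, 0.002, -1.465]
force: [6.5, -0.6, 10.6]
width: 0.0095
t: 9.3
eef_pos: [0.4795, 0.223, 0.3375]
ee_rot: [-3.136, 0.002, -1.465]
force: [6.1, -1.7, 12.4]
width: 0.0096
```

```bash
python3 -m handwheel '[[-0.2,-0.022,0.05,0],[-0.2,-0.022,0,0],[-0.2,-0.022,0,0],[0,0,0,0]]'
python3 -m handwheel '[[-0.2,-0.022,0.03,0],[-0.2,-0.022,0.03,0],[-0.2,-0.022,0,0],[-0.2,-0.022,0,0],[0,0,0,0]]'
```

```text
t: 9.7
eef_pos: [0.4732, 0.2223, 0.3376]
ee_rot: [-3.137, 0.002, -1.465]
force: [5.2, -0.9, 10.3]
width: 0.0098
t: 10.2
eef_pos: [0.4653, 0.2216, 0.3381]
ee_rot: [-3.136, 0.002, -1.465]
force: [6.1, 1.0, 8.5]
width: 0.0099
```

```bash
python3 -m handwheel '[[-0.2,-0.022,0.04,0],[-0.2,-0.022,0.04,0],[-0.2,-0.022,0.04,0],[-0.2,-0.022,0,0],[0,0,0,0]]'
python3 -m handwheel '[[-0.2,-0.022,0,0],[-0.2,-0.022,0,0],[0,0,0,0]]'
```

```text
t: 10.7
eef_pos: [0.4568, 0.2206, 0.3389]
ee_rot: [-3.138, 0.002, -1.465]
force: [4.4, 0.8, 7.1]
width: 0.0097
t: 11.0
eef_pos: [0.4519, 0.2197, 0.3378]
ee_rot: [-3.141, 0.001, -1.466]
force: [1.4, 0.3, 5.0]
width: 0.0099
```

```bash
python3 -m handwheel '[[0,0,0.08,0],[0,0,0,0],[0,0,0,0]]'
python3 -m handwheel '[[-0.2,-0.022,0.05,0],[-0.2,-0.022,0,0],[0,0,0,0]]'
```

```text
t: 11.3
eef_pos: [0.4515, 0.2193, 0.3377]
ee_rot: [3.14, -0.001, -1.466]
force: [-2.0, 0.6, -0.3]
width: 0.0101
t: 11.6
eef_pos: [0.4475, 0.2187, 0.3383]
ee_rot: [3.14, -0.001, -1.466]
force: [0.4, -0.2, -2.3]
width: 0.01
```

```bash
python3 -m handwheel '[[-0.3,-0.033,0,0],[-0.4,-0.044,0,0],[-0.6,-0.066,0,0],[-0.8,-0.088,0,0],[-0.8,-0.088,0,0],[0,0,0,0]]'
python3 - <<'E'
from h import *
f=grab("scene");save(f,"s4",(310,190,460,330),5)
s=arm.get_state();print(s["eef_pos"],s["ee_rot"],s["force"])
E
```

```text
t: 12.2
eef_pos: [0.4179, 0.2155, 0.339]
ee_rot: [3.141, 0.0, -1.465]
force: [-0.3, 0.4, -2.7]
width: 0.0099
[0.41843288 0.21581325 0.33912757] [-3.14119726e+00  3.93989749e-04 -1.46493287e+00] [-0.16362101  0.04219142 -3.06106584]
```

View pics/s4.png

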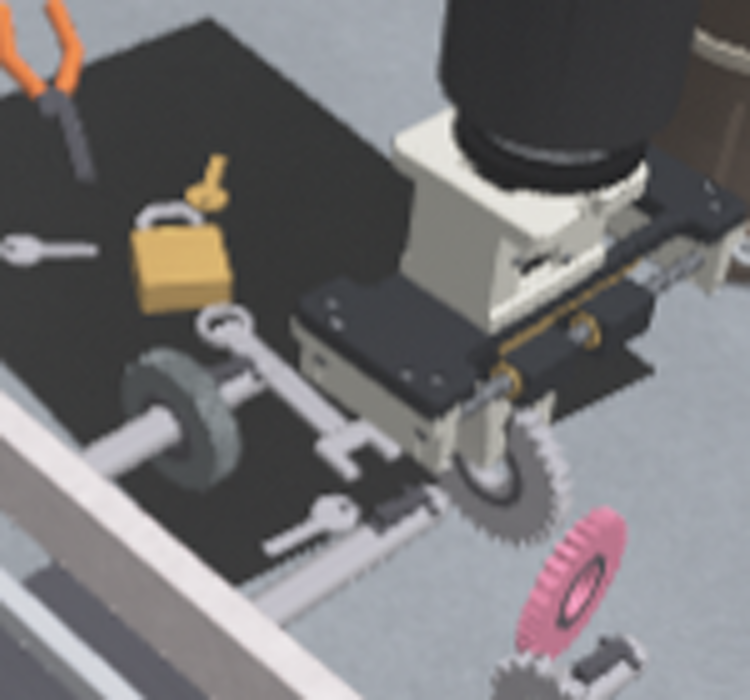

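```bash
python3 -m handwheel '[[0,0,1,0],[0,0,2,0],[0,0,2,0],[0,-1,2,0],[0,-2,1,0],[0.5,-3,0,0.01],[0.5,-3.4,0,0],[0.5,-3.4,0,0],[0.5,-3.4,0,0],[0.5,-3.4,0,0],[0.5,-3.4,0,0],[0.5,-3.4,0,0],[0.5,-3.4,0,0],[0.5,-3.4,0,0],[0.5,-3.4,0,0],[0.5,-3.4,0,0],[0.5,-3.4,0,0],[0.2,-2,0,0],[0,-1,0,0],[0,0,0,0]]' 0.95 25
python3 -m handwheel '[[0,0,0,0],[0,0,0,0]]'
```

```text
t: 14.25
eef_pos: [0.481, -0.2492, 0.419]
ee_rot: [3.141, -0.0, -1.458]
force: [-0.1, 1.3, -3.0]
width: 0.0099
t: 14.45
eef_pos: [0.481, -0.2475, 0.4192]
ee_rot: [-3.141, 0.0, -1.455]
force: [-0.2, 0.8, -3.1]
width: 0.0096
```

Now lower to spindle height, well in front of its end, and look.

```bash
python3 -m handwheel '[[0,-0.08,-1,0],[0,0,-2,0],[0,0,-1.8,0],[0,0,-1,0],[0,0,0,0],[0,0,0,0]]'
python3 - <<'E'
from h import *
for n in("scene","top"):
    f=grab(n);pickle.dump(f,open(n+"5.pkl","wb"))
    if n=="scene": save(f,"s5",(220,130,380,260),5)
    else: save(f,"t5",(350,130,500,280),4)
s=arm.get_state();print(s["eef_pos"],s["ee_rot"],s["force"])
E
```

```text
t: 15.05
eef_pos: [0.4813, -0.2488, 0.3612]
ee_rot: [-3.141, -0.0, -1.455]
force: [1.1, -0.1, -2.2]
width: 0.0098
[ 0.48142028 -0.24897115  0.36180631] [-3.14013887e+00 -6.75023148e-04 -1.45545251e+00] [-0.47383384  0.15074341 -3.06960541]
```

View pics/s5.png

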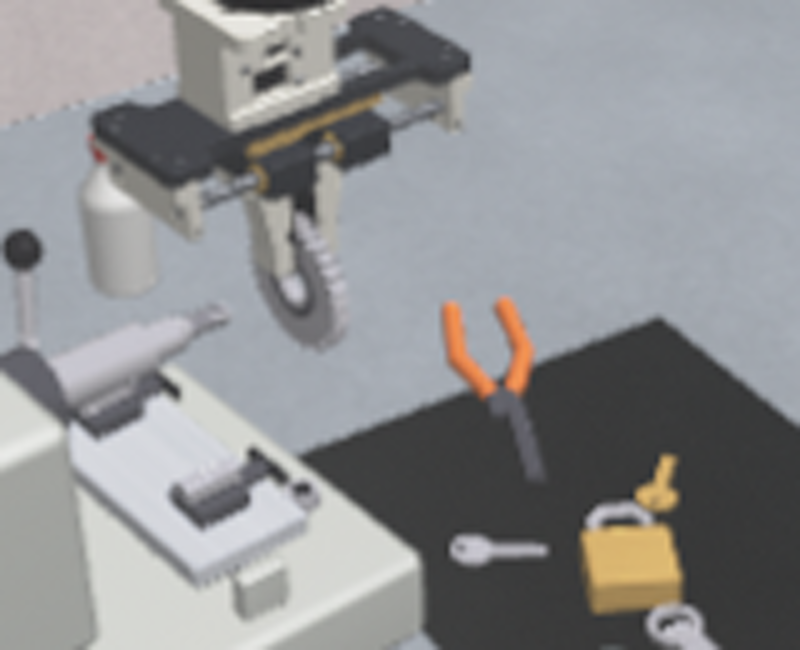

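View pics/t5.png

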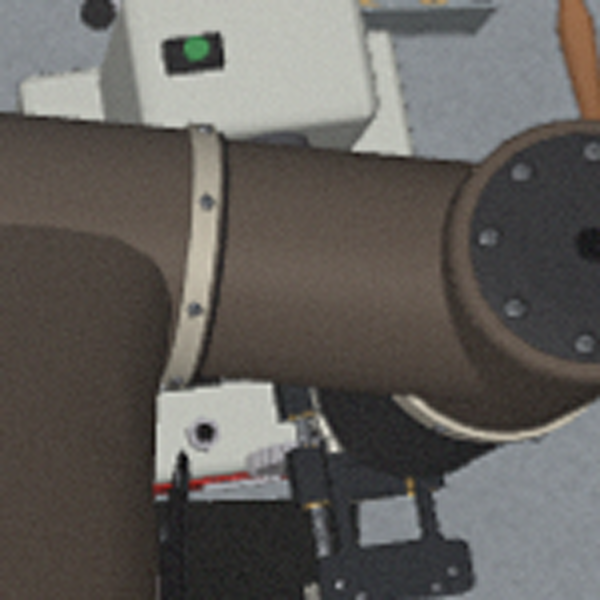

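```bash
python3 - <<'E'
from h import *
f=pickle.load(open("scene5.pkl","rb"));s=arm.get_state();e=s["eef_pos"]
ph=.116;ax=np.array([np.cos(ph),np.sin(ph),0])
c=np.array([e[0],e[1],e[2]-.1892])
x0,y0,sc=250,165,12
im=cv2.resize(f["image"][y0:y0+50,x0:x0+65,::-1],None,fx=sc,fy=sc,interpolation=cv2.INTER_CUBIC)
raw=im.copy()
q=lambda P:tuple(int(round(k)) for k in ((proj(f,P)+.5-[x0,y0])*sc-.5))
lat=np.array([-np.sin(ph),np.cos(ph),0])
for off,r,col in((.005,.011,(0,0,255)),(.005,.040,(0,0,255)),(-.005,.04,(0,255,255))):
    pts=np.array([q(c+ax*off+r*(np.cos(a)*lat+np.sin(a)*np.array([0,0,1]))) for a in np.linspace(0,6.28,60)])
    cv2.polylines(im,[pts],False,col,1)
sh=np.array([.5797,.11646*.5797-.30436,.172])
for r,a0,a1 in((0,-.1,.04),(.006,-.052,-.026),(.01,-.02,0),(.0145,0,.041)):
    cam=ray(f,320,240)[0]
    v=sh-cam; n=np.cross(ax,v); n/=np.linalg.norm(n)
    for sg in(-1,1): cv2.line(im,q(sh+ax*a0+sg*r*n),q(sh+ax*a1+sg*r*n),(255,0,0) if r else (0,255,0),1)
cv2.imwrite("pics/ov5.png",im);cv2.imwrite("pics/raw5.png",raw)
E
```

```text
(no output)
```

View pics/ov5.png

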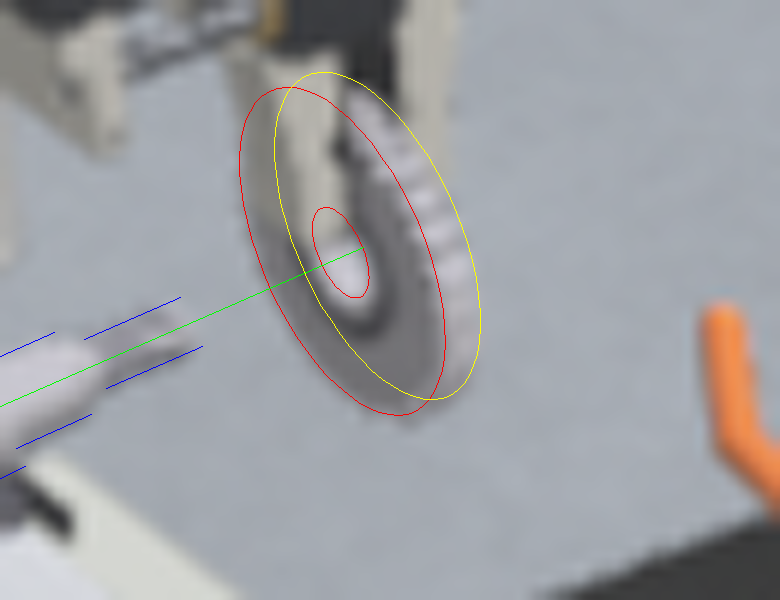

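```bash
python3 - <<'E'
from h import *
import sys
f=pickle.load(open("scene5.pkl","rb"))
ph=.116;ax=np.array([np.cos(ph),np.sin(ph),0])
sh=np.array([.5797,.11646*.5797-.30436,.172])
g=cv2.cvtColor(f["image"],cv2.COLOR_RGB2GRAY).astype(np.float32)
cam=ray(f,320,240)[0]; n=np.cross(ax,sh-cam); n/=np.linalg.norm(n); n*=np.sign(n[2])
print("n",n)
o=np.arange(-.022,.0221,.002)
print("off mm",(o*1000).astype(int))
for a in(-.056,-.054,-.052,-.05,-.046,-.042,-.038,-.034,-.030,-.026,-.022,-.018,-.014,-.010,-.006,-.002,.002,.006,.012,.02,.03):
    vals=[cv2.getRectSubPix(g,(1,1),tuple(map(float,proj(f,sh+ax*a+n*k))))[0,0] for k in o]
    print("%.3f"%a,np.array(vals).astype(int))
f=pickle.load(open("scene0.pkl","rb"))
save(f,"sp0",(225,175,285,215),12)
E
```

```text
n [ 0.07093087 -0.60872789  0.79020198]
off mm [-22 -19 -17 -15 -13 -11  -9  -7  -5  -3  -1   0   2   4   6   8  10  12
  14  16  18  20  22]
-0.056 [168 167 166 167 168 168 168 168 169 170 171 171 170 168 168 168 169 170
 171 172 171 170 170]
-0.054 [169 167 167 168 168 168 168 168 168 170 173 174 172 170 168 168 169 169
 171 171 170 170 170]
-0.052 [170 168 168 168 168 168 168 167 166 168 173 175 174 173 170 169 169 169
 170 170 170 170 170]
-0.050 [169 168 168 168 168 168 168 165 160 162 169 173 172 174 174 169 169 169
 170 171 170 170 170]
-0.046 [167 166 167 168 168 168 165 154 134 143 165 162 157 154 165 167 170 171
 171 171 171 171 171]
-0.042 [167 166 166 167 167 167 166 151 136 127 156 167 158 149 153 163 168 171
 172 173 172 172 170]
-0.038 [167 167 166 165 165 165 163 154 132 127 138 152 153 153 158 167 171 171
 172 173 173 171 170]
-0.034 [167 167 167 167 167 168 168 157 141 130 138 146 148 149 153 163 169 171
 172 172 171 170 170]
-0.030 [168 168 168 168 168 167 165 159 139 132 141 151 155 154 160 164 169 170
 171 172 172 172 171]
-0.026 [169 169 169 169 168 167 167 153 
[... 478 characters left out ...]
203 208 208 197 180 159 138 143 158 176 189 197 199 199 198 192 178 171
 170 171 172 171 170]
-0.002 [122 155 174 179 171 146 142 150 166 180 191 198 199 199 199 190 181 171
 169 169 169 171 171]
0.002 [ 74  82  92 110 121 136 147 160 173 183 192 197 199 199 199 198 195 185
 174 168 169 171 170]
0.006 [ 94  95  93  96 107 127 146 160 172 184 193 198 199 198 199 199 197 191
 179 173 171 172 172]
0.012 [ 94  99  98 100 111 129 145 159 172 183 192 198 198 199 200 200 198 191
 179 172 169 169 169]
0.020 [100 119 130 132 124 131 145 160 172 183 192 197 199 199 199 199 197 190
 177 170 170 170 170]
0.030 [111 133 149 142 131 131 147 161 173 184 192 197 199 199 199 198 198 190
 178 168 168 169 170]
```

View pics/sp0.png

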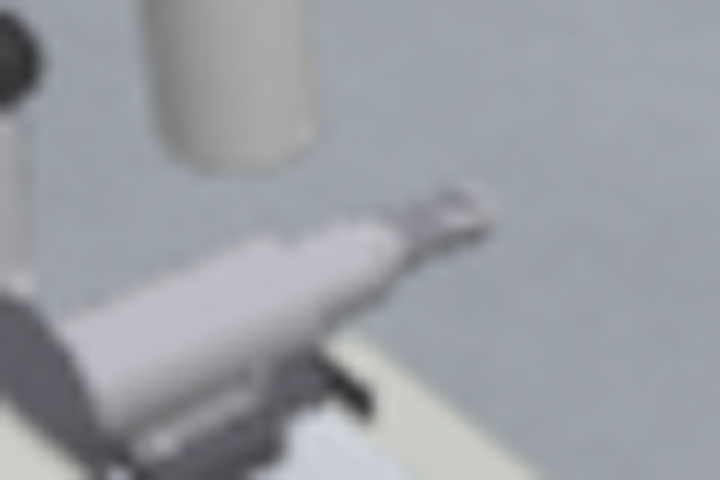

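```bash
python3 - <<'E'
from h import *
s=arm.get_state();e=s["eef_pos"];ph=.116
for nm,box in(("scene5",(260,160,300,205)),):
    f=pickle.load(open(nm+".pkl","rb"));P,U=cloud(f,box)
    d=P-e;a=d[:,0]*np.cos(ph)+d[:,1]*np.sin(ph);b=-d[:,0]*np.sin(ph)+d[:,1]*np.cos(ph);h=d[:,2]+.178
    m=(abs(a)<.06)&(abs(b)<.045)&(h>-.06)&(h<.06)
    for lo in np.arange(-.004,.05,.004):
        k=m&(h>=lo)&(h<lo+.004)&(abs(b)<.014)
        z=np.c_[a[k],b[k]]*1000; z=z[np.argsort(z[:,0])]
        print("h%.0f"%(lo*1000),[tuple(r) for r in z.round().astype(int).tolist()])
f=pickle.load(open("scene5.pkl","rb"));save(f,"fing",(262,155,302,200),16)
E
```

```text
h-4 [(6, 12), (6, 7), (21, 5)]
h0 [(-17, 9), (8, 10), (12, 12), (14, 10), (16, 8), (18, 11), (20, 9), (22, 2), (22, -2), (23, -10)]
h4 [(6, 8), (13, 13), (15, 11), (20, 9), (20, 1), (22, 3), (22, -6), (23, 13), (23, -1), (23, -10), (24, 10), (24, -3)]
h8 [(-17, 9), (-15, 13), (-12, 11), (6, 13), (8, 8), (9, 14), (11, 12), (12, 12), (13, 9), (19, 13), (21, -2), (22, -11), (23, -5), (23, 10)]
h12 [(-17, 10), (-17, 10), (-14, 9), (-10, 10), (7, 11), (11, 7), (14, 10), (18, 12), (19, 13), (21, 11), (21, 12), (23, 9), (23, -4), (24, 6), (24, -8), (24, 2)]
h16 [(-16, 11), (-14, 9), (-11, 9), (8, 12), (10, 10), (10, 6), (14, 12), (18, 12), (20, 10), (23, 0), (24, 11), (24, -3), (25, 9)]
h20 [(-19, 9), (-17, 11), (-14, 10), (-12, 13), (-11, 10), (-11, 6), (-8, 9), (-6, 8), (-3, 2), (1, 12), (1, 8), (6, 14), (8, 13), (8, 12), (9, 9), (10, 7), (12, 13), (17, 12), (19, 14), (20, 11), (23, 1), (23, -13), (23, 6), (23, -7), (24, 12), (24, 12), (25, -1)]
h24 [(-15, 10), (-12, 8), (-8, 14), (-4, -3), (-3, 11), (-2, 9), (-2, 9), (-1, 1), (2, 5), (5, 10), (7, 11), (9, 10), (16, 11), (20, 12), (20, 8)
[... 551 characters left out ...]
, 10), (-10, 12), (-7, 11), (-5, 10), (-4, 11), (-4, 3), (-3, -1), (6, 8), (14, 8), (14, 14), (17, 13), (19, 11), (21, 10), (24, -4), (25, 11), (27, 0), (27, -9), (28, -4)]
h40 [(-17, 12), (-16, 10), (-14, 12), (-13, 9), (-7, 12), (-6, 10), (-5, 1), (-3, 9), (-1, 11), (6, 8), (9, 7), (10, 13), (12, 11), (13, 12), (15, 10), (17, 9), (19, 12), (21, 10), (22, 12), (24, 10), (26, 9), (27, -4), (28, 6), (28, 11)]
h44 [(-23, 9), (-21, 11), (-19, 10), (-15, 11), (-13, 9), (-9, 10), (-8, 11), (-8, 7), (-4, 12), (-3, 9), (15, 11), (16, 9), (21, 11), (24, 10), (28, 1), (28, 11), (28, 7), (29, -6), (30, 0)]
h48 [(-17, 13), (-12, 11), (-12, 10), (-8, 12), (12, 12), (26, 14), (27, 11), (30, 5), (30, 11)]
```

View pics/fing.png

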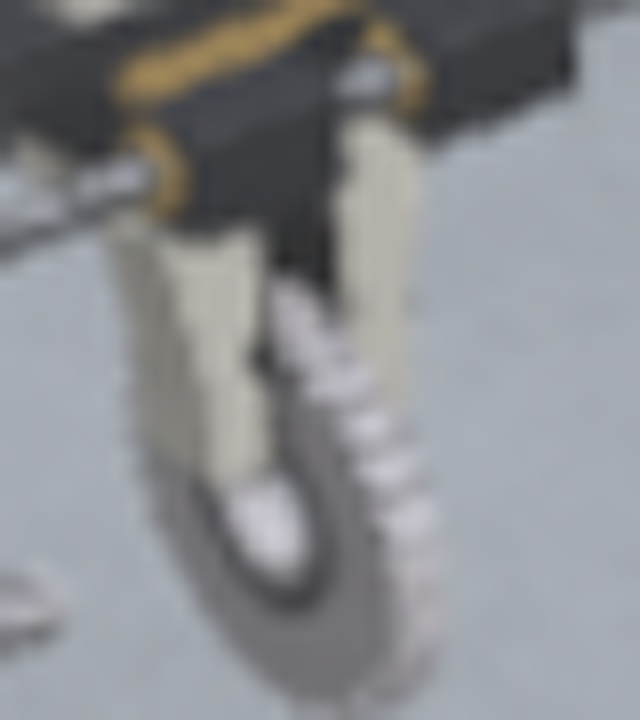

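```bash
python3 -m handwheel '[[0.7,0.09,0.05,0],[0.7,0.1,0.05,0],[0.7,0.09,0.05,0],[0.7,0.1,0,0],[0.7,0.09,0,0],[0.3,0.04,0,0],[0,0,0,0]]'
python3 - <<'E'
from h import *
f=grab("scene");save(f,"s6",(250,160,310,205),13)
print(arm.get_state()["eef_pos"])
E
```

```text
t: 15.85
eef_pos: [0.5195, -0.2438, 0.362]
ee_rot: [3.141, 0.0, -1.456]
force: [0.6, -0.4, -3.0]
width: 0.0101
[ 0.5191269  -0.24378071  0.36210781]
```

View pics/s6.png

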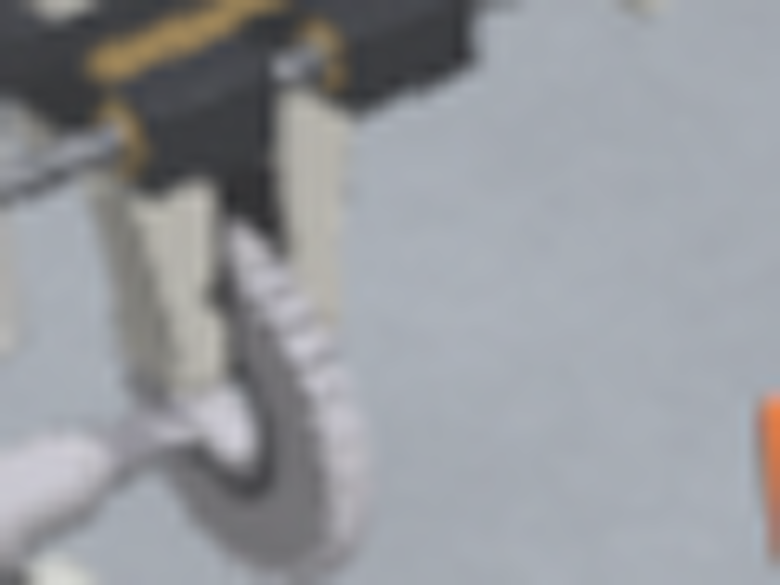

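```bash
python3 -m handwheel '[[0.3,0.04,0.05,0],[0.3,0.03,0.05,0],[0.3,0.04,0,0],[0,0,0,0]]'
python3 -m handwheel '[[0.3,0.03,0,0],[0.3,0.04,0,0],[0.3,0.03,0,0],[0,0,0,0],[0,0,0,0]]'
```

```text
t: 16.3
eef_pos: [0.5284, -0.2427, 0.3634]
ee_rot: [-3.141, -0.0, -1.456]
force: [-0.2, -1.2, -2.5]
width: 0.0099
t: 16.8
eef_pos: [0.5371, -0.2417, 0.3633]
ee_rot: [3.141, 0.0, -1.456]
force: [0.0, 0.2, -3.0]
width: 0.0101
```

```bash
python3 -m handwheel '[[0.3,0.04,0,0],[0,0,0.1,0],[0,0,0.1,0],[0,0,0,0]]'
python3 -m handwheel '[[0,0,0.1,0],[0,0,0,0]]'
```

```text
t: 17.2
eef_pos: [0.54, -0.2414, 0.3656]
ee_rot: [-3.141, -0.0, -1.456]
force: [0.3, -0.4, -3.8]
width: 0.0099
t: 17.4
eef_pos: [0.5399, -0.2413, 0.3664]
ee_rot: [3.142, 0.0, -1.456]
force: [0.2, 1.0, -3.6]
width: 0.0097
```

```bash
python3 -m handwheel '[[0,0,0.1,0],[0,0,0,0]]'
python3 -m handwheel '[[0,0,0.05,0],[0,0,0,0]]'
```

```text
t: 17.6
eef_pos: [0.5399, -0.2413, 0.3665]
ee_rot: [3.141, 0.001, -1.456]
force: [1.8, -1.9, -9.9]
width: 0.01
t: 17.8
eef_pos: [0.54, -0.2413, 0.3667]
ee_rot: [3.141, 0.001, -1.456]
force: [4.2, -2.7, -17.2]
width: 0.0097
```

```bash
python3 -m handwheel '[[0,0,0,0],[0,0,0,0]]' 0.95 8
python3 -m handwheel '[[0,0,0.05,0],[0,0,0.05,0],[0,0,0,0]]'
```

```text
t: 18.0
eef_pos: [0.5399, -0.2412, 0.3677]
ee_rot: [3.141, 0.0, -1.456]
force: [0.6, 1.0, -11.6]
width: 0.0097
t: 18.3
eef_pos: [0.5398, -0.2413, 0.369]
ee_rot: [3.141, 0.0, -1.456]
force: [0.1, -0.3, -10.9]
width: 0.0102
```

```bash
python3 -m handwheel '[[0,0,0.1,0],[0,0,0.1,0],[0,0,0.1,0],[0,0,0.1,0],[0,0,0.1,0],[0,0,0.1,0],[0,0,0,0],[0,0,0,0]]' 0.95 6
python3 - <<'E'
from h import *
f=grab("scene");pickle.dump(f,open("scene7.pkl","wb"));save(f,"s7",(240,150,300,195),13)
print(arm.get_state()["eef_pos"])
E
```

```text
t: 19.1
eef_pos: [0.54, -0.2414, 0.3751]
ee_rot: [-3.142, -0.0, -1.456]
force: [-2.0, 0.9, -5.6]
width: 0.0098
[ 0.53996825 -0.24139302  0.37505958]
```

View pics/s7.png

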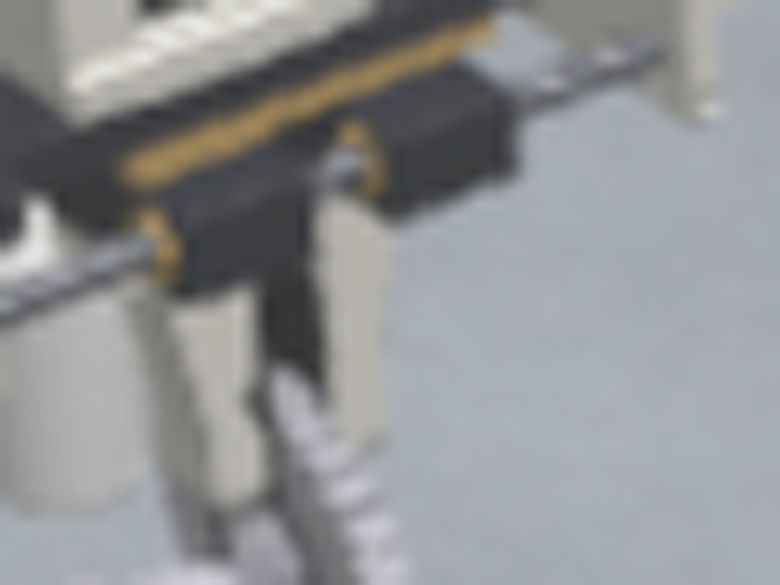

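```bash
python3 -m handwheel '[[0,0,0,0],[0,0,0,0],[0,0,0,0]]' 0.95 25
python3 -m handwheel '[[0,0,-0.15,0],[0,0,-0.15,0],[0,0,-0.15,0],[0,0,-0.1,0],[0,0,0,0],[0,0,0,0]]'
python3 - <<'E'
from h import *
f=grab("scene");pickle.dump(f,open("scene8.pkl","wb"));save(f,"s8",(240,165,300,210),13)
print(arm.get_state()["eef_pos"])
E
```

```text
t: 19.45
eef_pos: [0.54, -0.2414, 0.375]
ee_rot: [-3.141, -0.0, -1.456]
force: [-1.3, -0.0, -5.6]
width: 0.01
t: 20.05
eef_pos: [0.5401, -0.2414, 0.3694]
ee_rot: [-3.141, -0.0, -1.456]
force: [-0.1, 0.2, -3.2]
width: 0.0099
[ 0.54008263 -0.24136538  0.36943843]
```

View pics/s8.png

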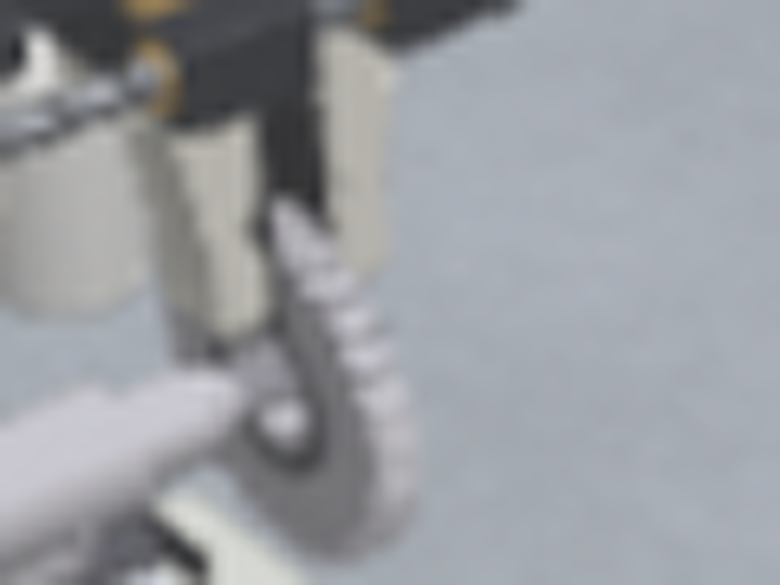

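```bash
python3 -m handwheel '[[0.3,0.035,0.06,0],[0.3,0.035,0,0],[0.2,0.023,0,0],[0,0,0,0]]'
python3 -m handwheel '[[0.2,0.023,0,0],[0.2,0.023,0,0],[0,0,0,0]]'
```

```text
t: 20.5
eef_pos: [0.5484, -0.2404, 0.3699]
ee_rot: [3.142, -0.0, -1.456]
force: [-0.2, -0.2, -2.5]
width: 0.0103
t: 20.8
eef_pos: [0.5523, -0.2399, 0.3699]
ee_rot: [-3.142, -0.0, -1.456]
force: [-0.9, 0.1, -2.5]
width: 0.0096
```

```bash
python3 -m handwheel '[[0.15,0.018,0,0],[0.15,0.018,0,0],[0,0,0,0]]'
python3 -m handwheel '[[0.15,0.018,0,0],[0.15,0.018,0,0],[0,0,0,0]]'
```

```text
t: 21.1
eef_pos: [0.5552, -0.2396, 0.37]
ee_rot: [-3.142, -0.0, -1.456]
force: [-0.3, -0.2, -2.5]
width: 0.0101
t: 21.4
eef_pos: [0.5582, -0.2393, 0.3699]
ee_rot: [-3.142, -0.0, -1.456]
force: [0.1, 0.2, -3.2]
width: 0.0097
```

```bash
python3 -m handwheel '[[0.2,0.023,0,0],[0.2,0.023,0,0],[0,0,0,0]]'
python3 -m handwheel '[[0.2,0.023,0,0],[0.2,0.023,0,0],[0,0,0,0]]'
```

```text
t: 21.7
eef_pos: [0.5623, -0.2388, 0.3699]
ee_rot: [-3.141, -0.0, -1.456]
force: [-0.2, -0.3, -2.9]
width: 0.0097
t: 22.0
eef_pos: [0.5663, -0.2383, 0.3699]
ee_rot: [-3.142, -0.0, -1.456]
force: [-0.5, 0.1, -2.7]
width: 0.0098
```

```bash
python3 - <<'E'
from h import *
f=grab("scene");save(f,"s9",(225,160,285,205),13)
E
python3 -m handwheel '[[0.2,0.023,0,0],[0.15,0.018,0,0],[0,0,0,0]]'
```

```text
t: 22.35
eef_pos: [0.5697, -0.2379, 0.3699]
ee_rot: [3.142, -0.0, -1.456]
force: [-0.5, 0.1, -2.4]
width: 0.0098
```

View pics/s9.png

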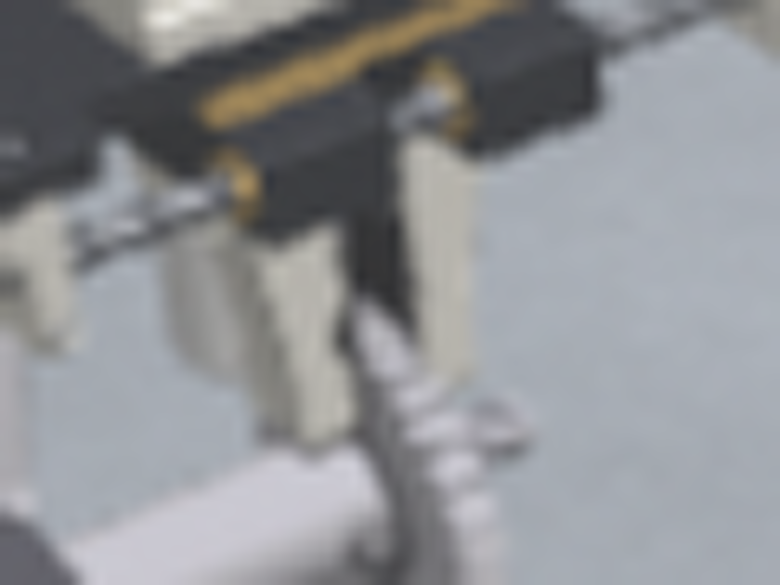

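Threaded on; the spindle end shows through the front at crop (505,420). Next I feel for the shoulder.

```bash
python3 -m handwheel '[[0.1,0.012,0,0],[0.1,0.012,0,0],[0,0,0,0]]'
python3 -m handwheel '[[0.1,0.012,0,0],[0.1,0.012,0,0],[0,0,0,0]]'
```

```text
t: 22.65
eef_pos: [0.5716, -0.2377, 0.3699]
ee_rot: [3.142, -0.0, -1.456]
force: [-0.3, -0.5, -2.5]
width: 0.0098
t: 22.95
eef_pos: [0.5736, -0.2374, 0.37]
ee_rot: [-3.142, -0.0, -1.456]
force: [0.5, 0.3, -3.4]
width: 0.0096
```

```bash
python3 -m handwheel '[[0.08,0.01,0,0],[0,0,0,0]]'
python3 -m handwheel '[[0.08,0.01,0,0],[0,0,0,0]]'
python3 -m handwheel '[[0.08,0.01,0,0],[0,0,0,0]]'
```

```text
t: 23.15
eef_pos: [0.5744, -0.2373, 0.37]
ee_rot: [-3.142, -0.0, -1.456]
force: [-0.5, 0.2, -2.6]
width: 0.0098
t: 23.35
eef_pos: [0.5752, -0.2372, 0.37]
ee_rot: [-3.142, -0.0, -1.456]
force: [-0.4, -0.2, -2.6]
width: 0.01
t: 23.55
eef_pos: [0.576, -0.2372, 0.3699]
ee_rot: [3.142, -0.0, -1.456]
force: [-0.1, 0.2, -2.8]
width: 0.0097
```

```bash
python3 -m handwheel '[[0.05,0.006,0,0],[0.05,0.006,0,0],[0,0,0,0]]'
python3 -m handwheel '[[0.05,0.006,0,0],[0,0,0,0]]'
python3 -m handwheel '[[0.05,0.006,0,0],[0,0,0,0]]'
```

```text
t: 23.85
eef_pos: [0.577, -0.237, 0.37]
ee_rot: [-3.142, -0.0, -1.456]
force: [1.0, 0.1, -3.6]
width: 0.0099
t: 24.05
eef_pos: [0.5774, -0.237, 0.3699]
ee_rot: [3.141, -0.0, -1.456]
force: [0.0, -0.3, -2.5]
width: 0.0096
t: 24.25
eef_pos: [0.5776, -0.237, 0.3699]
ee_rot: [3.141, 0.0, -1.456]
force: [-2.5, -0.0, -2.1]
width: 0.0097
```

```bash
python3 -m handwheel '[[0.05,0.006,0,0],[0,0,0,0]]'
python3 -m handwheel '[[0.03,0.003,0,0],[0,0,0,0],[0,0,0,0]]'
```

```text
t: 24.45
eef_pos: [0.5778, -0.237, 0.3699]
ee_rot: [3.14, 0.0, -1.456]
force: [-5.0, 0.2, 0.2]
width: 0.0097
t: 24.75
eef_pos: [0.5779, -0.237, 0.3699]
ee_rot: [3.139, 0.0, -1.456]
force: [-6.3, 0.2, -1.0]
width: 0.0101
```

```bash
python3 -m handwheel '[[0,0,-0.05,0],[0,0,-0.04,0],[0,0,0,0]]'
python3 -m handwheel '[[0,0,-0.04,0],[0,0,0,0]]'
python3 - <<'E'
from h import *
f=grab("scene");save(f,"s10",(215,160,275,205),13)
E
```

```text
t: 25.05
eef_pos: [0.5779, -0.237, 0.369]
ee_rot: [3.139, 0.0, -1.456]
force: [-6.7, -0.7, 1.3]
width: 0.0097
t: 25.25
eef_pos: [0.5779, -0.237, 0.3689]
ee_rot: [3.14, 0.0, -1.456]
force: [-7.5, 0.8, 2.2]
width: 0.01
```

View pics/s10.png

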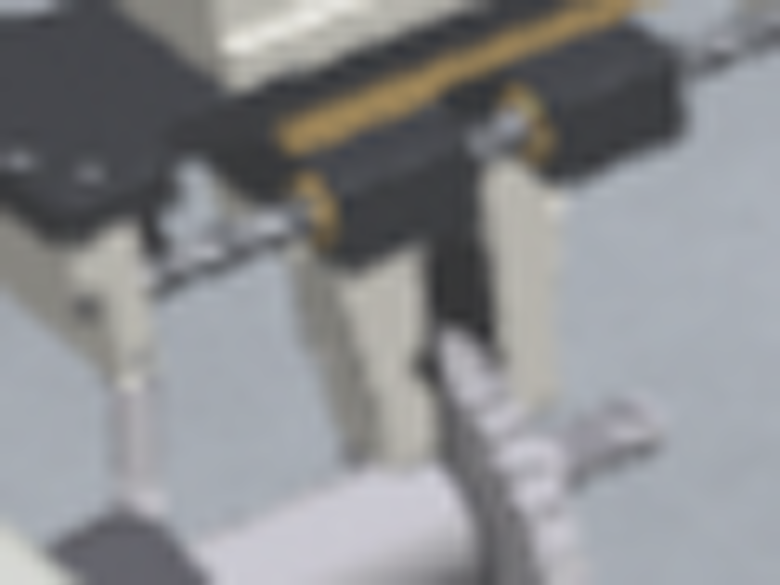

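```bash
python3 -m handwheel '[[0,0,0,0],[0,0,0,0]]' 0.95 4
python3 -m handwheel '[[0,0,0,0],[0,0,0,0],[0,0,0,0],[0,0,0,0]]' 0.75 4
python3 - <<'E'
from h import *
f=grab("scene");save(f,"s11",(215,160,275,205),13)
E
```

```text
t: 25.5
eef_pos: [0.578, -0.237, 0.369]
ee_rot: [3.14, -0.0, -1.456]
force: [-6.0, 0.4, 2.8]
width: 0.0101
t: 25.9
eef_pos: [0.5791, -0.2367, 0.3689]
ee_rot: [-3.14, -0.0, -1.456]
force: [0.2, 0.9, 0.2]
width: 0.022
```

View pics/s11.png

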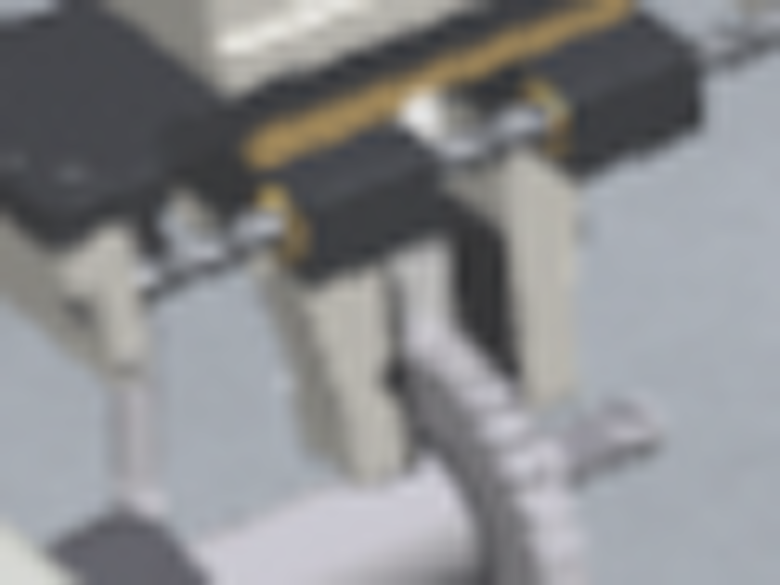

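```bash
python3 -m handwheel '[[0,0,0,0],[0,0,0,0],[0,0,0,0]]' 0.5 4
python3 -m handwheel '[[0,0,0.5,0],[0,0,1,0],[0,0,1,0],[0,0,1,0],[0,0,1,0],[0,0,1,0],[0,0,1,0],[0,0,1,0],[0,0,0,0]]'
python3 - <<'E'
from h import *
f=grab("scene");pickle.dump(f,open("scene12.pkl","wb"));save(f,"s12",(215,150,275,195),13)
E
```

```text
t: 26.25
eef_pos: [0.5788, -0.2368, 0.3687]
ee_rot: [-3.142, -0.0, -1.456]
force: [-0.6, 0.2, 0.8]
width: 0.0399
t: 27.15
eef_pos: [0.579, -0.2369, 0.4456]
ee_rot: [-3.139, -0.001, -1.456]
force: [-0.8, -0.7, 0.2]
width: 0.0439
```

View pics/s12.png

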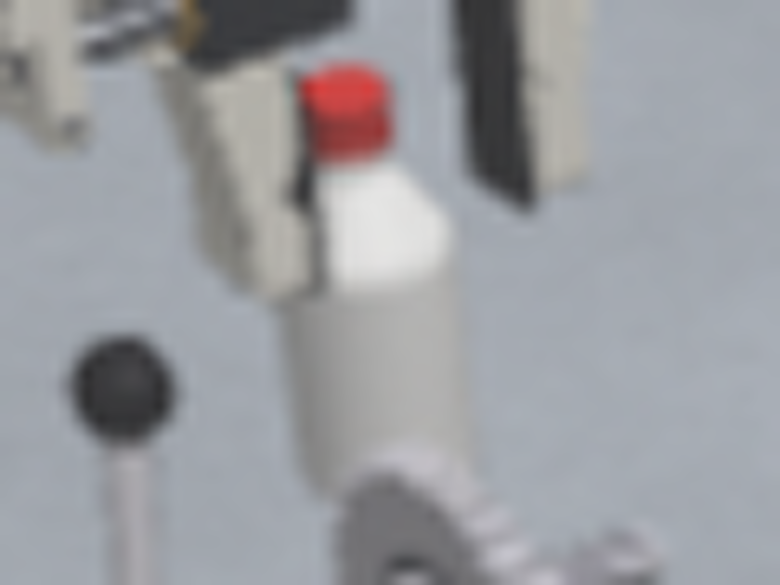

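```bash
python3 -m handwheel '[[0,0,2,0],[-1,1,2,0],[-2,3,0,0],[-2,3,0,0],[-2,4,0,0],[-2,4,0,0],[-2,4,0,0],[-1,4,0,0],[0,4,0,0],[0,4,0,0],[0,2,0,0],[0,0,0,0]]'
python3 - <<'E'
from h import *
for n in("scene","top"):
    f=grab(n);pickle.dump(f,open(n+"13.pkl","wb"))
    save(f,n+"13",(190,140,310,240) if n=="scene" else (345,120,480,260),6 if n=="scene" else 4)
    print(n)
    box=(225,165,285,225) if n=="scene" else (395,185,455,235)
    P,U=cloud(f,box)
    ph=.116; d=P-np.array([.5825,.11646*.5825-.30436,.172])
    a=d[:,0]*np.cos(ph)+d[:,1]*np.sin(ph);b=-d[:,0]*np.sin(ph)+d[:,1]*np.cos(ph);h=d[:,2]
    np.save("W"+n+".npy",np.c_[a,b,h,U])
    m=(np.hypot(b,h)<.045)&(np.hypot(b,h)>.018)&(a>-.03)&(a<.02)
    A=np.c_[b[m],h[m],np.ones(m.sum())]
    for lo in np.arange(-.045,.045,.006):
        k=m&(h>=lo)&(h<lo+.006)
        if k.sum()>4: print("h %.3f n %d a pct5/50/95"%(lo,k.sum()),np.percentile(a[k],[5,50,95]).round(4),"b",b[k].min().round(3),b[k].max().round(3))
E
```

```text
t: 28.4
eef_pos: [0.4585, 0.0954, 0.483]
ee_rot: [3.141, -0.0, -1.453]
force: [-0.6, -0.9, -0.7]
width: 0.0438
scene
h -0.039 n 14 a pct5/50/95 [0.0001 0.0021 0.0029] b -0.017 0.016
h -0.033 n 18 a pct5/50/95 [-0.001   0.0016  0.0033] b -0.011 0.032
h -0.027 n 17 a pct5/50/95 [-0.0053  0.0011  0.0026] b -0.003 0.037
h -0.021 n 17 a pct5/50/95 [-0.0061  0.0012  0.0024] b 0.003 0.039
h -0.015 n 15 a pct5/50/95 [-0.0044  0.0012  0.003 ] b 0.014 0.039
h -0.009 n 14 a pct5/50/95 [-0.0064  0.0015  0.0029] b -0.035 0.041
h -0.003 n 22 a pct5/50/95 [-0.0066  0.001   0.0033] b -0.036 0.041
h 0.003 n 21 a pct5/50/95 [-0.0043  0.0015  0.0037] b -0.042 0.045
h 0.009 n 29 a pct5/50/95 [-0.0074  0.0016  0.0033] b -0.038 0.041
h 0.015 n 31 a pct5/50/95 [-0.0052  0.0011  0.0037] b -0.034 0.038
h 0.021 n 32 a pct5/50/95 [-0.0057  0.0012  0.0025] b -0.03 0.033
h 0.027 n 33 a pct5/50/95 [-0.0066  0.001   0.0033] b -0.023 0.029
h 0.033 n 35 a pct5/50/95 [-0.0075 -0.0016  0.002 ] b -0.02 0.021
top
h -0.033 n 7 a pct5/50/95 [-0.0112 -0.0105 -0.0098] b -0.022 0.024
h -0.027 n 9 a pct5/50/95 [-0.0112 -0.0105 -0.0097] b -0.031 0.032
h -0.021 n 11 a pct5/50/95 [-0.0118 -0.0108 -0.0101] b -0.034 0.024
h -0.015 n 11 a pct5/50/95 [-0.0116 -0.0106 -0.01  ] b -0.037 0.037
h -0.009 n 7 a pct5/50/95 [-0.0117 -0.0108 -0.0098] b -0.04 0.04
h -0.003 n 16 a pct5/50/95 [-0.0117 -0.0108 -0.0069] b -0.036 0.04
h 0.003 n 13 a pct5/50/95 [-0.0113 -0.0104 -0.0021] b -0.038 0.042
h 0.009 n 19 a pct5/50/95 [-0.0113 -0.0105  0.0007] b -0.037 0.038
h 0.015 n 41 a pct5/50/95 [-0.0116 -0.0103 -0.001 ] b -0.037 0.039
h 0.021 n 31 a pct5/50/95 [-0.011  -0.0085 -0.0011] b -0.033 0.036
h 0.027 n 39 a pct5/50/95 [-0.0111 -0.0071 -0.0014] b -0.028 0.03
h 0.033 n 57 a pct5/50/95 [-0.0111 -0.007  -0.002 ] b -0.022 0.026
h 0.039 n 20 a pct5/50/95 [-0.0096 -0.005  -0.0015] b -0.013 0.013
```

View pics/scene13.png

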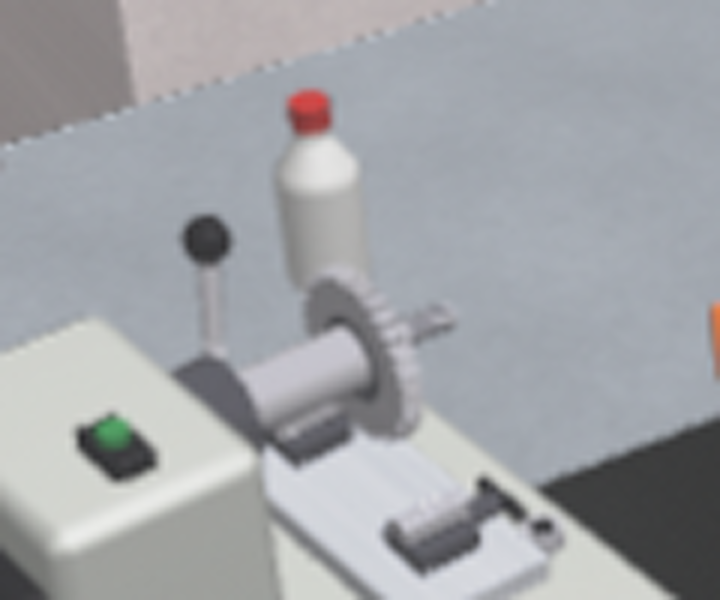

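View pics/top13.png

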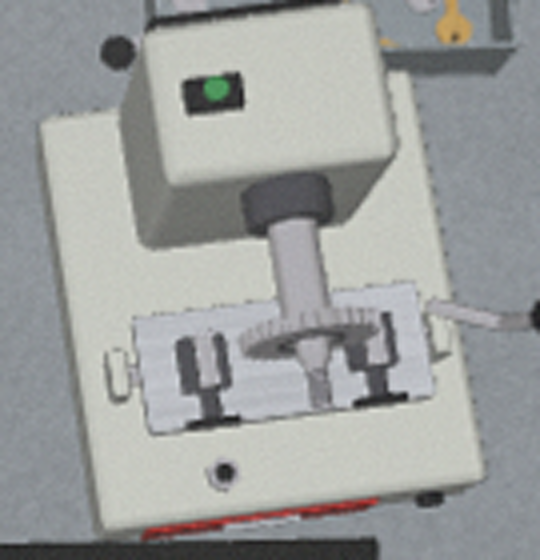

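```bash
python3 - <<'E'
from h import *
W=np.load("Wtop.npy");a,b,h=W[:,:3].T
r=np.hypot(b,h);m=(r<.04)&(r>.02)&(a<-.008)&(a>-.014)
c,*_=np.linalg.lstsq(np.c_[b[m],h[m],np.ones(m.sum())],a[m],rcond=None);print("front plane slopes b,h, a0",c,m.sum())
k=(r<.012)&(h>-.004)&(a<-.012);print("thread tip a",np.percentile(a[k],[1,3]), "front->tip expected 42")
W=np.load("Wscene.npy");a,b,h=W[:,:3].T;r=np.hypot(b,h)
m=(r<.036)&(r>.02)&(abs(a-.0012)<.003)
c,*_=np.linalg.lstsq(np.c_[b[m],h[m],np.ones(m.sum())],a[m],rcond=None);print("rear plane",c,m.sum())
for n in("scene","top"):
    f=pickle.load(open(n+"13.pkl","rb"));save(f,n+"14")
print(arm.get_state()["t"])
E
```

```text
front plane slopes b,h, a0 [-0.0036946   0.00917747 -0.01056787] 146
thread tip a [-0.05309253 -0.05220285] front->tip expected 42
rear plane [-0.01391569 -0.00364414  0.00179203] 136
28.5
```

View pics/scene14.png

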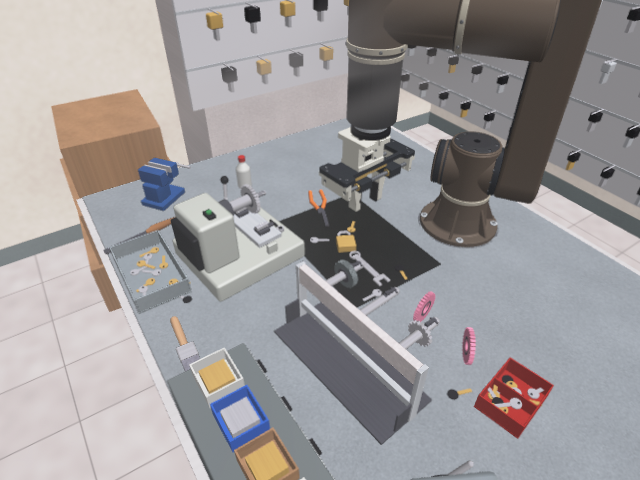

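The cutter's front face is at −10.6 mm and the thread tip at about −52.5 mm, so 42 mm stands proud, as it should when seated. Tilt is under 1°. The other wheels and the nut are where they were, and the gripper is clear.

```bash
python3 -c "
from station import arm
print(arm.job_done())"
```

```text
the job is handed in; nothing more can be done
None
```

The cutter is on the machine's spindle, seated flat against the shoulder and released. I handed the job in at about 28.5 s of the 64 s.

**What I did:**
- **Removal:** The cutter hung on peg2, the middle peg. I pressed its keeper flush with the front fingertip, gripped the wheel across its flat faces and drew it off over the held-down keeper. The vertical force read 5–14 N while the fingertips bore on keeper and peg.
- **Regrip:** I threaded the wheel onto the spindle's thread. There I let the pads slip about 9 mm up the wheel so the back finger would clear the collar.
- **Seating:** I slid it along the seat to the shoulder with no resistance on the way, pushed it home with about 7 N, rested it on the seat and let go.

**Last checks:**
- **Depth on the spindle:** 42 mm of spindle stands proud of the front face, which is the expected amount when seated.
- **Flatness:** Both faces are within 1° of square to the spindle.
- **Surroundings:** The other wheels, the pink look-alikes and the nut look unmoved in the pictures, and the arm is touching nothing.

**Disagreements:**
- The shoulder was felt about 3 mm deeper than my first estimate from the top camera. The final picture agrees with the touch.
- During the regrip the wrist force briefly read 17 N, about 14 N of it on the spindle, under its 25 N limit.

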